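# Serve a scoop of jingle bells

## Task

A customer wants loose jingle bells: swing the bin's clear flap up (it has a wooden knob) until it stands open by itself, take the scoop from its tray, reach in under the hood, scoop up bells without pressing hard on the bin, and tip at least four into the red gift tin. Carry them with the scoop, never with the fingers; none may drop on the table, and any left over belong in the bin. Leave the tin standing where it is, the other goods undisturbed and the flap open, and put the scoop back flat in its tray.

Things in the scene. Friction and masses are not known exactly. Their poses are not given: they have to be found in the camera images.
- flap (a joint): Clear front flap of the bin, 159 mm from hinge to free edge, 134 wide, 4 thick, about 120 g. Radians: 0 = shut, sloping 38.8 degrees down to the front; 2.25 = upright; 2.45 = its stop, leaning 12 degrees back over the hood. Opens upward and away about the hinge line's +y (the bin's y). Turns easily, falls shut from anywhere short of upright, stays open by itself only past upright.
- flap_knob (a point): Centre of the flap's dark wooden barrel knob, 16 mm diameter, 26 mm long along the bin's y: pinch it by its two ends, it can turn between the fingers. It stands 28 mm off the flap's middle plane, 136 mm from the hinge (23 mm short of the free edge). Flap shut: (-124, 0, -63) mm from bin_hinge in the bin's axes, 83 mm above the table; open, it is on the flap's far side.
- bin_hinge (a point): Middle of the flap's hinge line, 146 mm above the table, straight above the bin's origin; the line runs along the bin's y. The raised flap stands above and just behind this line, up to 304 mm above the table.
- bin: Bin, 230 (x) x 136 (y) x 146 mm high, fixed: timber base and back, clear front and sides. Origin: table level straight under its hinge line; x runs from its front to its back, roughly to the robot's left. Front wall 44 mm high, outer face x = -122 mm. Side wall tops rise from 43 mm at the front to 140 mm at x = 0. A fixed clear hood, underside 140 mm high, covers x = 0 to 106 mm; the flap covers the front half.
- bin_floor (a point): Point of the bin's flat inner floor straight under the hinge, 16 mm above the table. Along the bin's x the floor runs from the front wall at -118 mm to the upright back wall at +100 mm; along its y 60 mm each way. When the scoop reaches the back wall an upright gripper would strike the raised flap: lean it 25 to 45 degrees back towards the bin's front.
- scoop: Steel scoop, about 140 g, wooden handle. Origin: middle of the flat underside of its pan; x to the lip, z up. Lies flat in its tray at the start. Handle: leaves the pan's back wall at (-40, 0, 20) mm and rises rearwards at 55 degrees to (-117, 0, 130) mm; from (-57, 0, 44) mm on it is a wooden bar 18 mm wide (y), 16 mm thick.
- scoop_grip (a point): Point to grip on the handle's centre line, (-96, 0, 100) mm from the scoop's origin: pinch the 18 mm width with the fingers pointing down along the handle, the hand leaning 35 degrees from vertical while the pan is level.
- scoop_lip (a point): Middle of the scoop's front edge, underside: (40, 0, 0) mm from its origin. The edge is 0.8 mm thick and 74 mm wide; its corners are trimmed, the full 82 mm width ends at x = 36 mm.
- scoop_pan (a point): Middle of the scoop's load space: (0, 0, 15) mm from its origin. Pan: x = -40 to +40 mm, 78 mm wide inside, floor 2 mm thick, back wall 36 mm high, side walls 36 mm high at the rear falling to 6 mm at x = 26 mm, front open. Bells roll off it unless the lip is tipped up a little.
- scoop_tray: The scoop's dark wooden rest, 130 x 110 x 14 mm, walls 5 mm; fixed. Origin: table level under its centre; inner floor 120 x 100 mm, 5 mm above the table. Its x points the way the scoop's lip points at the start; the scoop's origin then lies about 9 mm ahead of the tray's centre.
- tin: Open round red gift tin, 120 mm outside diameter, 114 mm inside, 58 mm high, inner floor 8 mm above its underside, 0.4 kg, loose on the table. Origin: centre of its underside.
- tin_mid (a point): Middle of the tin's inside, on its axis, 32 mm above its underside.
- jingle_1: Jingle bell 1 of 6 (gold), a smooth polished metal ball 24 mm in diameter, 12 g; origin at its centre. Lies on the bin's floor in the rear half, under the hood. All six are equally good.
- jingle_2: Jingle bell 2 of 6 (red), a smooth polished metal ball 24 mm in diameter, 12 g; origin at its centre. Lies on the bin's floor in the rear half, under the hood. All six are equally good.
- jingle_3: Jingle bell 3 of 6 (gold), a smooth polished metal ball 24 mm in diameter, 12 g; origin at its centre. Lies on the bin's floor in the rear half, under the hood. All six are equally good.
- jingle_4: Jingle bell 4 of 6 (gold), a smooth polished metal ball 24 mm in diameter, 12 g; origin at its centre. Lies on the bin's floor in the rear half, under the hood. All six are equally good.
- jingle_5: Jingle bell 5 of 6 (red), a smooth polished metal ball 24 mm in diameter, 12 g; origin at its centre. Lies on the bin's floor in the rear half, under the hood. All six are equally good.
- jingle_6: Jingle bell 6 of 6 (gold), a smooth polished metal ball 24 mm in diameter, 12 g; origin at its centre. Lies on the bin's floor in the rear half, under the hood. All six are equally good.
- candle_jar: Glass candle jar, 76 mm diameter, 90 mm high; loose, not part of the job. Origin: centre of its underside.
- tape_roll: Roll of tape, 93 mm diameter, 48 mm high, lying at the far side of the table; loose, not part of the job. Origin: centre of its underside.
- jewel_box: Dark red pendant box, 68 x 66 x 36 mm; loose, not part of the job. Origin: centre of its underside.
- counter_bell: Chrome counter bell on a black foot, 86 mm diameter, 62 mm high; loose, not part of the job. Origin: centre of its underside.
Things that resemble listed ones, but are neither listed nor needed, are in the scene too. What is shaped like the tin but purple is not meant.

How it is judged (in metres and radians):
On the way, in this order (a step that is already met when the one before it is completed fails the run):
1. the flap stands open by itself, past upright (value of joint flap above 2.3 rad), for 0.3 s.
2. the scoop holds at least one bell, lifted clear of the bin's front wall (height (world z) of scoop_pan above 0.1 m and distance between any of jingle_1, jingle_2, jingle_3, jingle_4, jingle_5, jingle_6 and scoop_pan below 0.052 m), for 0.3 s.
At the end, for the whole second after the job is handed in: At least four of the six bells lie in the red tin (within 52 mm of its middle), upright; any others lie in the bin; all at rest. The scoop lies level (within 6 degrees), released and at rest on its tray's floor, inside the walls. The flap stands open past upright (over 2.3 rad) ((distance between jingle_1 and tin_mid below 0.052 m or (x of jingle_1 in the frame of bin between -0.12 and 0.1 m and y of jingle_1 in the frame of bin between -0.06 and 0.06 m and height (world z) of jingle_1 below 0.08 m)) and (distance between jingle_2 and tin_mid below 0.052 m or (x of jingle_2 in the frame of bin between -0.12 and 0.1 m and y of jingle_2 in the frame of bin between -0.06 and 0.06 m and height (world z) of jingle_2 below 0.08 m)) and (distance between jingle_3 and tin_mid below 0.052 m or (x of jingle_3 in the frame of bin between -0.12 and 0.1 m and y of jingle_3 in the frame of bin between -0.06 and 0.06 m and height (world z) of jingle_3 below 0.08 m)) and (distance between jingle_4 and tin_mid below 0.052 m or (x of jingle_4 in the frame of bin between -0.12 and 0.1 m and y of jingle_4 in the frame of bin between -0.06 and 0.06 m and height (world z) of jingle_4 below 0.08 m)) and (distance between jingle_5 and tin_mid below 0.052 m or (x of jingle_5 in the frame of bin between -0.12 and 0.1 m and y of jingle_5 in the frame of bin between -0.06 and 0.06 m and height (world z) of jingle_5 below 0.08 m)) and (distance between jingle_6 and tin_mid below 0.052 m or (x of jingle_6 in the frame of bin between -0.12 and 0.1 m and y of jingle_6 in the frame of bin between -0.06 and 0.06 m and height (world z) of jingle_6 below 0.08 m)) and linear speed of each of jingle_1, jingle_2, jingle_3, jingle_4, jingle_5, jingle_6 below 0.05 m/s and (distance between each of jingle_1, jingle_2, jingle_3, jingle_4 and tin_mid below 0.052 m or distance between each of jingle_1, jingle_2, jingle_3, jingle_5 and tin_mid below 0.052 m or distance between each of jingle_1, jingle_2, jingle_3, jingle_6 and tin_mid below 0.052 m or distance between each of jingle_1, jingle_2, jingle_4, jingle_5 and tin_mid below 0.052 m or distance between each of jingle_1, jingle_2, jingle_4, jingle_6 and tin_mid below 0.052 m or distance between each of jingle_1, jingle_2, jingle_5, jingle_6 and tin_mid below 0.052 m or distance between each of jingle_1, jingle_3, jingle_4, jingle_5 and tin_mid below 0.052 m or distance between each of jingle_1, jingle_3, jingle_4, jingle_6 and tin_mid below 0.052 m or distance between each of jingle_1, jingle_3, jingle_5, jingle_6 and tin_mid below 0.052 m or distance between each of jingle_1, jingle_4, jingle_5, jingle_6 and tin_mid below 0.052 m or distance between each of jingle_2, jingle_3, jingle_4, jingle_5 and tin_mid below 0.052 m or distance between each of jingle_2, jingle_3, jingle_4, jingle_6 and tin_mid below 0.052 m or distance between each of jingle_2, jingle_3, jingle_5, jingle_6 and tin_mid below 0.052 m or distance between each of jingle_2, jingle_4, jingle_5, jingle_6 and tin_mid below 0.052 m or distance between each of jingle_3, jingle_4, jingle_5, jingle_6 and tin_mid below 0.052 m) and x of scoop in the frame of scoop_tray between -0.024 and 0.024 m and y of scoop in the frame of scoop_tray between -0.022 and 0.022 m and z of scoop in the frame of scoop_tray below 0.01 m and angle between each of scoop, tin's own z axis and vertical below 0.1 rad and linear speed of each of scoop, tin below 0.03 m/s and value of joint flap above 2.3 rad); the robot touches nothing.
It fails at once if a bell lies on the table or falls off it (height (world z) of any of jingle_1, jingle_2, jingle_3, jingle_4, jingle_5, jingle_6 below 0.0155 m).
It fails at once if the fingers touch a bell (contact force between the fingers and jingle_1 above 0.3 N or contact force between the fingers and jingle_2 above 0.3 N or contact force between the fingers and jingle_3 above 0.3 N or contact force between the fingers and jingle_4 above 0.3 N or contact force between the fingers and jingle_5 above 0.3 N or contact force between the fingers and jingle_6 above 0.3 N).
It fails at once if the scoop presses on the bin with more than 40 N (contact force between scoop and bin above 40 N).
It fails at once if the tin is shifted by more than 30 mm or tipped by more than 15 degrees (distance of tin from where it was at the start of the episode above 0.03 m or angle between tin's own z axis and vertical above 0.26 rad).
It fails at once if one of the other goods is shifted by more than 25 mm (distance of any of candle_jar, tape_roll, jewel_box, counter_bell from where it was at the start of the episode above 0.025 m).
It also fails if it takes over 72 s, if anything falls off the work surface, if the arm or the gripper's body presses on something with over 40 N, if the wrist force passes 120 N, or if a joint passes its speed limit or range.

## Robot

A 6-joint arm with a two-finger parallel gripper is mounted at the origin on the work surface; the furniture and walls round the work are solid. World frame = base frame: x ahead of the robot, y to its left, z up, the work surface at z = 0. Lengths are in mm, angles in rad, forces in N, time in s.
With the tool pointing down it reaches from about 350 to 875 mm from the base axis. Payload 4.2 kg.
Tool frame: the origin (TCP) lies midway between the tips of the shut fingers; the grasp point (between the pads) lies 19 mm behind it (tcp_to_grasp is the distance from the TCP to the grasp point, in mm); z points along the fingers, y is the line along which they close (so a half turn about z gives the same grasp; the last joint's range is limited). The gripper opens to 85 mm and grips with 20 to 120 N. Pads are 22 mm wide; open, the fingers measure 114 mm over their backs; the gripper's body (76 mm by 85 mm) begins 54 mm behind the grasp point. The pads swing forward as they close: fully open they stand 13 mm farther back than shut.
Start: joints at [-0.849, 0.385, 0.008, 0, -1.194, -0.259], TCP at [279.046, -559.225, 231.312] pointing down, gripper open.
Joint ranges: [-3.14, 3.14], [-1.21, 2.06], [-1.07, 1.41], [-3.16, 2.05], [-2.99, -0.16], [-3.1, 3.1]. Speed limits (rad/s): [2.79, 2.79, 3.14, 3.14, 3.14, 3.14].

## Interface

Orientations are given as a unit quaternion [x, y, z, w].
In Python, from bench import read_state, get_image, job_done, tcp_to_grasp gives the robot as it stands.
- The arm moves only by the tool jog_arm, never from a script. Its argument "plan" is a list of rows, each a list of 3 entries, a list of its own where there are three numbers: the finger opening in mm, from 0 to 85.4, then the shift along the tool's x, y, z as a fraction of full scale, then the turn, a rotation vector about the tool's x, y, z as a fraction of full scale. A call has 1 to 10 rows; each row is the pose to reach, as a shift and turn from the pose commanded when the call began, along the tool's axes at that moment; what a row does not reach only later rows make up. Full scale, the value 1, is 0.1 m for a shift and 60 degrees for a turn. A row lasts 1/8 s, in which the tool goes at most 62.5 mm and 10.7 degrees, less where a joint would pass 70% of its speed; a pose out of reach is approached as far as the arm can. A call with a number of a shift or a turn outside -1 to 1 is refused whole. A call with a gripper value outside its range is refused whole. The fingers move at their own pace and stop on an object; the grip force is fixed at half the most. Time passes only in rows, so rows that repeat a pose let the fingers close. It gives the time, the measured TCP pose, the force, the opening and the grip force at its end, in the units of the state.
- read_state(): the state, without advancing time (a new reading comes with each control period).
- get_image(name): name is "side" or "top" or "wrist"; returns a dict with "img" (384x512x3 uint8, red, green, blue), "range_z" (384x512 float32, mm along the optical axis (not along the pixel's ray), 0 where there is no reading), "intrinsics" (3x3 intrinsics, pixels), "distortion" ([k1, k2, p1, p2, k3] as OpenCV has them; the pictures are not rectified), "extrinsics" (4x4, takes a point from camera to world coordinates); the wrist camera has in their place "tool_from_camera" (4x4, takes a point from camera to tool coordinates, whose origin is the TCP and whose axes are the flange's). Camera axes: x right, y down, z forward; pixel columns grow to the right and rows downward; lengths in mm; the calibration is good to about 2 mm. A picture is of the moment at which its call begins: read the wrist's pose just before it.
- job_done(): hands the job in; it is judged then, once.
The state is a dict: "clock": time; "joints": joint angles; "joint_vel": joint speeds; "joint_efforts": joint torques, N m; "position": TCP position; "ee_rot": TCP orientation; "contact_force": force on the tool from outside, world axes, zero at the start; "wrist_torque": the same for the moment, N m; "gripper_width": finger opening in mm; "grasp_force": force on a finger pad.
Only numpy, scipy, OpenCV 4.12 (cv2) and the standard library are available. Lean on these libraries where they do the work, as an engineer would, in place of code of your own. Each camera call takes 0.05 s, during which the arm holds its last target. There are 200 camera calls.

## Working session

There is one attempt and no reset: what is moved stays moved. The work goes in short steps, Python scripts to look and compute and a tool call to move; the robot and the scene stay as the last step left them, time stands still between calls to the robot, and variables do not carry over. Pictures are saved under pics/ and viewed, at most 11 in all, crops included, and the job is handed in when it is done.

Besides the shell and the picture viewer there is one more tool, called after ">>>" as name(argument=value, ...) on one line, values as JSON. jog_arm: Moves the arm, as the interface text tells. Its arguments: {"type":"object","properties":{"plan":{"type":"array"}},"required":["plan"]}

```bash
mkdir -p pics; cat > h.py <<'E'
import numpy as np, cv2
from scipy.spatial.transform import Rotation as R
from bench import read_state, get_image
def grab(n):
    s=read_state(); d=get_image(n)
    if n=='wrist':
        T=np.eye(4);T[:3,:3]=R.from_quat(s['ee_rot']).as_matrix();T[:3,3]=s['position']
        d['extrinsics']=T@d['tool_from_camera']
    return d
def save(n,f):
    d=grab(n); cv2.imwrite('pics/'+f,d['img'][:,:,::-1]); return d
def cloud(d):
    h,w=d['range_z'].shape
    u,v=np.meshgrid(np.arange(w,dtype=float),np.arange(h,dtype=float))
    p=cv2.undistortPoints(np.stack([u,v],-1).reshape(-1,1,2),np.array(d['intrinsics'],float),np.array(d['distortion'],float)).reshape(h,w,2)
    z=d['range_z']; c=np.dstack([p[...,0]*z,p[...,1]*z,z])
    E=np.array(d['extrinsics']); return c@E[:3,:3].T+E[:3,3]
def ray(d,u,v,z):
    p=cv2.undistortPoints(np.array([[[u,v]]],float),np.array(d['intrinsics'],float),np.array(d['distortion'],float)).reshape(2)
    E=np.array(d['extrinsics']); r=E[:3,:3]@np.array([p[0],p[1],1]); o=E[:3,3]
    return o+r*(z-o[2])/r[2]
E
python3 - <<'E'
from h import *
from bench import tcp_to_grasp
print(tcp_to_grasp if not callable(tcp_to_grasp) else tcp_to_grasp()); s=read_state(); print(s)
for n in('top','side'):
    d=save(n,n+'1.png'); print(np.array(d['extrinsics']).round(2).tolist())
E
```

```text
18.700000000000003
{'clock': 0.0, 'joints': array([-8.49375919e-01,  3.85540992e-01,  6.61834021e-03, -5.21839570e-04,
       -1.19399322e+00, -2.58621655e-01]), 'joint_vel': array([-8.90786481e-04, -6.66366906e-05,  7.37153281e-04,  2.39406065e-05,
        2.35483269e-04, -7.92559891e-04]), 'joint_efforts': array([-1.21066223e-03, -3.92283010e+01,  1.88402045e+01,  4.18615714e+00,
       -4.57232600e-03, -7.82966055e-06]), 'position': array([ 278.80400803, -558.70934876,  230.22465924]), 'ee_rot': array([-2.29245992e-01,  9.73367912e-01,  1.04919744e-03, -2.84800130e-04]), 'contact_force': array([0.70401948, 0.80341931, 0.15408381]), 'wrist_torque': array([-0.06350665,  0.02809752,  0.04029521]), 'grasp_force': 0.0, 'gripper_width': 85.48073011197029}
[[0.02, -0.98, 0.18, 311.6], [-1.0, -0.02, 0.0, 7.79], [0.0, -0.18, -0.98, 1530.91], [0.0, 0.0, 0.0, 1.0]]
[[0.88, -0.22, 0.43, -308.46], [-0.48, -0.4, 0.78, -1581.4], [-0.01, -0.89, -0.46, 1017.82], [0.0, 0.0, 0.0, 1.0]]
```

View pics/top1.png

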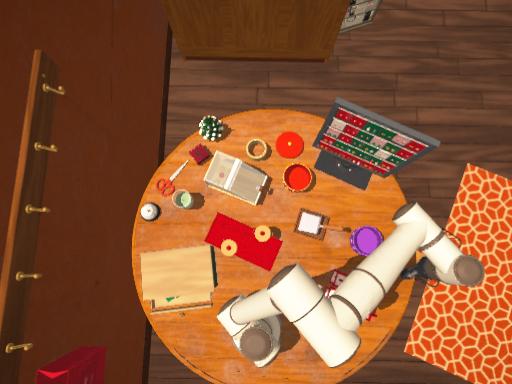

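View pics/side1.png

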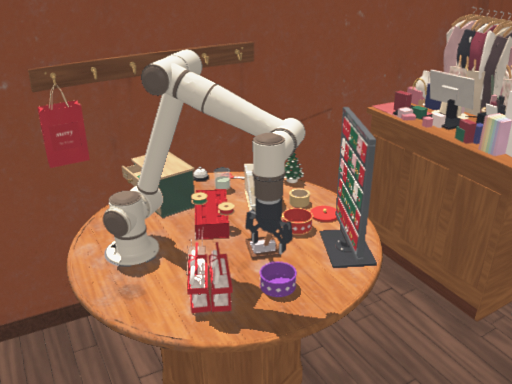

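The top view shows the bin near (238,180) with its knob at about (266,188). The red tin is at (298,178) and the scoop tray at (311,223), its handle to the right. The purple tin at (366,240) is a decoy. The side view agrees.

```bash
python3 - <<'E'
from h import *
d=grab('top'); im=d['img'][140:250,190:350]
cv2.imwrite('pics/topc.png',cv2.resize(im,None,fx=5,fy=5,interpolation=cv2.INTER_CUBIC)[:,:,::-1])
P=cloud(d)
# tin
hsv=cv2.cvtColor(d['img'],cv2.COLOR_RGB2HSV)
reg=np.zeros(hsv.shape[:2],bool); reg[155:200,275:320]=1
q=P[reg&(P[...,2]>50)&(P[...,2]<70)]; (c,r)=cv2.minEnclosingCircle(q[:,:2].astype(np.float32)); print('tin',c,r,len(q))
# bin slice stats, height map
for lo,hi in((125,175),(100,125),(70,100),(25,70)):
    reg=np.zeros(hsv.shape[:2],bool); reg[148:212,200:276]=1
    m=reg&(P[...,2]>lo)&(P[...,2]<hi); q=P[m]
    if len(q)>5: print(lo,hi,len(q),cv2.minAreaRect(q[:,:2].astype(np.float32)),q[:,2].mean())
reg=np.zeros(hsv.shape[:2],bool); reg[205:245,290:350]=1
for lo,hi in((3,30),(40,200)):
    m=reg&(P[...,2]>lo)&(P[...,2]<hi); q=P[m]; print('scoop',lo,hi,len(q),cv2.minAreaRect(q[:,:2].astype(np.float32)))
m=reg&(P[...,2]>50);q=P[m];a=np.argsort(q[:,2]);print(q[a[::8]].round().tolist())
np.set_printoptions(linewidth=250)
print(P[150:210:3,204:276:3,2].round().astype(int))
E
```

```text
tin (636.6715698242188, -164.07864379882812) 62.00902557373047 111
125 175 1090 ((636.2738037109375, 138.52835083007812), (141.92141723632812, 136.60232543945312), 69.20631408691406) 141.9436217500885
100 125 257 ((628.3853149414062, 121.29460144042969), (166.80093383789062, 133.02749633789062), 69.742919921875) 111.83186932478303
70 100 366 ((575.1262817382812, 92.49961853027344), (126.64322662353516, 234.89065551757812), 17.795394897460938) 85.0670383192306
25 70 408 ((641.36181640625, 116.06657409667969), (251.5775604248047, 294.7341613769531), 0.42211055755615234) 49.66779583844828
scoop 3 30 795 ((439.6607666015625, -269.4180908203125), (169.9874267578125, 260.6116027832031), 1.15007746219635)
scoop 40 200 109 ((414.5083312988281, -293.8234558105469), (87.67675018310547, 78.0140380859375), 67.74984741210938)
[[429.0, -271.0, 51.0], [424.0, -277.0, 62.0], [432.0, -292.0, 73.0], [419.0, -290.0, 80.0], [422.0, -297.0, 89.0], [426.0, -300.0, 95.0], [426.0, -314.0, 102.0], [425.0, -309.0, 110.0], [413.0, -315.0, 118.0], [405.0, -329.0, 125.0], [416.0, -324.0, 131.0], [404.0, -331.0, 
[... 1790 characters left out ...]
 21   68  104  129  114  104  102   87   85   67   67   51   82   -7    3   -6    3]
 [   0   -1   -1   -2   -1   -1   -1   -2   -3   17   49   81  106   94   87   83   70   61   50   -5   -5    4    3    2]
 [  -4    1   -5   -7   -1   -4    2    0   -5    0   -5   12   35   90   79   78   65   59   55   -3   -3   -2    1   -1]
 [   4   -2    0    1   -5    1    1    0    1    5   -1   -3   -4    4    9   74   58   51   -3    6   -9    3    4   -1]
 [   3   -6   -4    1   -5   -1   -4   -4    3   -2   -4   -2   -4   -3   -5   -3   13   53   -1    2    0   -1   -6    4]
 [  -4   -4   -3    0    7   -9    4    2   -5   -4    4   -1   -2    0    3   -1   -3    0    2   -6   -3   -1   -1    4]]
```

View pics/topc.png

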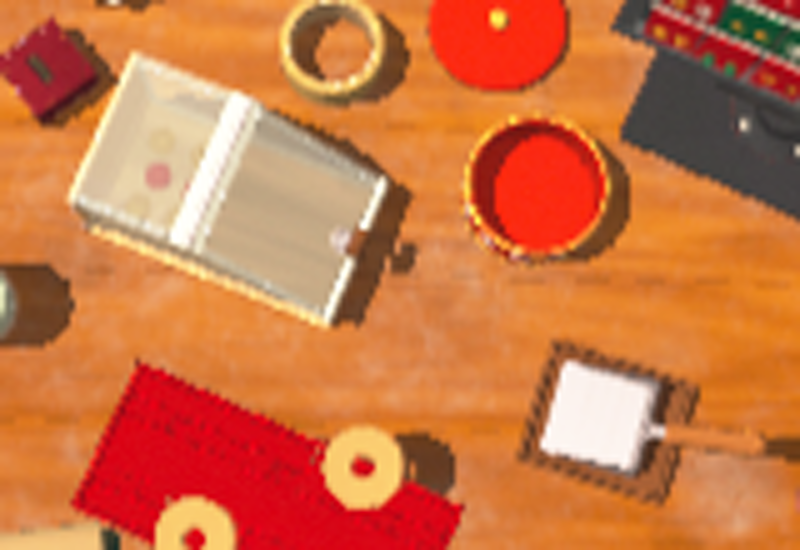

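The crop shows the hood at left with bells under it (one red bell at (158,177)), the flap to its right and the knob at (350,238). The tin is at (537,187) and the tray corners at (557,342), (697,385), (662,503) and (520,460).

```bash
python3 - <<'E'
from h import *
d=grab('top')
f=lambda c,z: ray(d,190+(c[0]-2)/5,140+(c[1]-2)/5,z)[:2].round(1)
print('tray',[f(c,14).tolist() for c in((557,342),(697,385),(662,503),(520,460))])
print('back',[f(c,146).tolist() for c in((135,55),(72,200))])
print('hinge',[f(c,148).tolist() for c in((245,95),(185,245))])
print('front',[f(c,46).tolist() for c in((388,180),(330,325))])
print('knob',f((350,240),83))
P=cloud(d)
# flap plane + hood fit
reg=np.zeros(P.shape[:2],bool); reg[150:205,204:268]=1
q=P[reg&(P[...,2]>50)&(P[...,2]<128)]
A=np.c_[q[:,:2],np.ones(len(q))]
for i in range(6):
    c=np.linalg.lstsq(A,q[:,2],rcond=None)[0]; r=abs(A@c-q[:,2]); k=r<12; A,q=A[k],q[k]
print('flap plane',c,len(q),'slope',np.degrees(np.arctan(np.hypot(c[0],c[1]))),'dir',np.degrees(np.arctan2(c[1],c[0])))
# pan edges
print('pan',[f(c,z).tolist() for c,z in(((570,360),5),((540,445),5))])
s=grab('side');Q=cloud(s)
for nm,C in(('top',P),('side',Q)):
    m=(C[...,2]>45)&(C[...,2]<138)&(C[...,0]>390)&(C[...,0]<450)&(C[...,1]>-350)&(C[...,1]<-270)
    q=C[m]
    if len(q)<5: continue
    k=np.polyfit(q[:,2],q[:,:2],1); print(nm,'handle per z',k.tolist(),len(q))
E
```

```text
tray [[508.3, -187.3], [473.2, -309.1], [370.8, -277.3], [405.0, -155.1]]
back [[721.6, 176.2], [598.7, 222.2]]
hinge [[689.0, 84.6], [563.3, 129.2]]
front [[643.1, -36.5], [514.7, 11.4]]
knob [582.3  -4.1]
flap plane [  0.268087     0.63267932 -94.30966984] 386 slope 34.494298413502186 dir 67.03603192144064
pan [[493.8, -199.9], [418.9, -173.5]]
top handle per z [[-0.19492033012433335, -0.7157071162150538], [437.61703741936003, -233.12409596114458]] 90
side handle per z [[-0.1694753706161596, -0.64036012101483], [429.7867173332084, -256.0402256016563]] 71
```

```bash
cat >> h.py <<'E'
# ---- geometry estimates
def ang(a): a=np.radians(a); return np.array([np.cos(a),np.sin(a),0])
Z=np.array([0,0,1.])
BIN=np.array([622.5,101,0]); BA=69.3
TRAY=np.array([439.3,-232.2,0]); TA=74.2
TIN=np.array([636.7,-164,0])
def down(ya,lean=0,about=None):  # tool-down with y at world angle ya; lean deg: tool z tilts toward +x_tool
    y=ang(ya); z=-Z; x=np.cross(y,z); return R.from_matrix(np.c_[x,y,z])*R.from_euler('y',lean,degrees=True)
def plan(wps,start=None):
    """wps: (opening,pos,R,rows). Linear interpolation in rows. prints calls; tool-frame full-scale units"""
    s=read_state(); p,q=(s['position'],R.from_quat(s['ee_rot'])) if start is None else start
    calls=[];cur=[];p0,q0=p,q
    for g,tp,tq,n in wps:
        sp,sq=p,q; rv=(sq.inv()*tq).as_rotvec()
        for i in range(1,n+1):
            a=i/n; pp=sp+a*(tp-sp); qq=sq*R.from_rotvec(a*rv)
            sh=q0.inv().apply(pp-p0)/100; tu=(q0.inv()*qq).as_rotvec()/np.pi*3
            if len(cur)==10 or max(abs(sh).max(),abs(tu).max())>1:
                calls.append(cur);cur=[];p0,q0=p,q
                sh=q0.inv().apply(pp-p0)/100; tu=(q0.inv()*qq).as_rotvec()/np.pi*3
            sh=sh.round(3);tu=tu.round(3); cur.append([g,(sh+0).tolist(),(tu+0).tolist()])
            p=p0+q0.apply(sh*100); q=q0*R.from_rotvec(tu*np.pi/3)
    calls.append(cur)
    for c in calls: print(str(c).replace(' ',''))
    return p,q
E
python3 - <<'E'
from h import *
bx=ang(BA)
k=BIN+bx*-124+Z*83
plan([(85,k+Z*190-bx*60,down(159.3),13)])
E
```

```text
[[85,[-0.359,0.24,-0.032],[0.0,0.0,-0.055]],[85,[-0.718,0.48,-0.065],[0.0,0.0,-0.11]]]
[[85,[-0.385,0.198,-0.032],[0.0,0.0,-0.055]],[85,[-0.77,0.395,-0.064],[0.0,0.0,-0.109]]]
[[85,[-0.404,0.152,-0.032],[0.0,0.0,-0.055]],[85,[-0.808,0.305,-0.065],[0.0,0.0,-0.11]]]
[[85,[-0.42,0.104,-0.032],[0.0,0.0,-0.055]],[85,[-0.839,0.209,-0.064],[0.001,0.0,-0.11]]]
[[85,[-0.429,0.056,-0.032],[0.0,0.0,-0.055]],[85,[-0.857,0.112,-0.065],[0.0,0.0,-0.11]]]
[[85,[-0.432,0.006,-0.032],[0.0,0.0,-0.054]],[85,[-0.864,0.012,-0.064],[0.0,0.0,-0.109]]]
[[85,[-0.43,-0.043,-0.033],[0.0,0.0,-0.055]]]
```

>>> jog_arm(plan=[[85,[-0.359,0.24,-0.032],[0,0,-0.055]],[85,[-0.718,0.48,-0.065],[0,0,-0.11]]])

```text
clock: 0.5
position: [322.0, -483.5, 237.4]
ee_rot: [-0.285, 0.958, 0.0, -0.0]
contact_force: [0.3, 0.2, 1.0]
gripper_width: 85.0
grasp_force: 0.0
```

>>> jog_arm(plan=[[85,[-0.385,0.198,-0.032],[0,0,-0.055]],[85,[-0.77,0.395,-0.064],[0,0,-0.11]]])

```text
clock: 0.75
position: [365.2, -407.8, 244.3]
ee_rot: [-0.34, 0.94, 0.0, 0.0]
contact_force: [0.0, 0.8, -0.0]
gripper_width: 85.3
grasp_force: 0.0
```

>>> jog_arm(plan=[[85,[-0.404,0.152,-0.032],[0,0,-0.055]],[85,[-0.808,0.305,-0.065],[0,0,-0.11]]])

```text
clock: 1.0
position: [407.9, -332.7, 250.9]
ee_rot: [-0.394, 0.919, -0.0, 0.0]
contact_force: [1.2, -0.7, 0.1]
gripper_width: 84.6
grasp_force: 0.0
```

>>> jog_arm(plan=[[85,[-0.42,0.104,-0.032],[0,0,-0.055]],[85,[-0.839,0.209,-0.064],[0,0,-0.11]]])

```text
clock: 1.25
position: [450.8, -257.5, 257.3]
ee_rot: [-0.446, 0.895, -0.0, 0.0]
contact_force: [0.8, 0.9, -0.9]
gripper_width: 85.2
grasp_force: 0.0
```

>>> jog_arm(plan=[[85,[-0.43,0.056,-0.032],[0,0,-0.055]],[85,[-0.857,0.112,-0.065],[0,0,-0.11]]])

```text
clock: 1.5
position: [493.5, -182.4, 263.8]
ee_rot: [-0.497, 0.868, -0.0, 0.0]
contact_force: [0.6, -0.1, -0.5]
gripper_width: 85.2
grasp_force: 0.0
```

>>> jog_arm(plan=[[85,[-0.43,0.006,-0.032],[0,0,-0.055]],[85,[-0.864,0.012,-0.064],[0,0,-0.11]]])

```text
clock: 1.75
position: [536.3, -107.3, 270.1]
ee_rot: [-0.546, 0.838, -0.0, 0.0]
contact_force: [0.7, -0.4, 0.3]
gripper_width: 85.1
grasp_force: 0.0
```

>>> jog_arm(plan=[[85,[-0.43,-0.043,-0.033],[0,0,-0.055]],[85,[-0.43,-0.043,-0.033],[0,0,-0.055]],[85,[-0.43,-0.043,-0.033],[0,0,-0.055]]])

```text
clock: 2.12
position: [556.8, -71.2, 273.0]
ee_rot: [-0.569, 0.822, 0.0, -0.0]
contact_force: [0.2, 1.1, -0.3]
gripper_width: 85.2
grasp_force: 0.0
```

```bash
python3 - <<'E'
from h import *
s=read_state(); print(s['clock'],s['position'],R.from_quat(s['ee_rot']).as_matrix().round(3).tolist(),s['joints'].round(2))
d=save('wrist','w1.png'); print(d['tool_from_camera'].round(2).tolist())
P=cloud(d); np.save('w1.npy',P)
E
```

```text
2.125 [556.76610313 -71.21814322 273.00702924] [[-0.352, -0.936, -0.001], [-0.936, 0.352, -0.0], [0.0, 0.001, -1.0]] [ 0.16  0.25 -0.08 -0.   -1.24 -0.52]
[[-0.0, -0.94, -0.33, 83.95], [1.0, -0.0, -0.0, -0.74], [0.0, -0.33, 0.94, -142.67], [0.0, 0.0, 0.0, 1.0]]
```

View pics/w1.png

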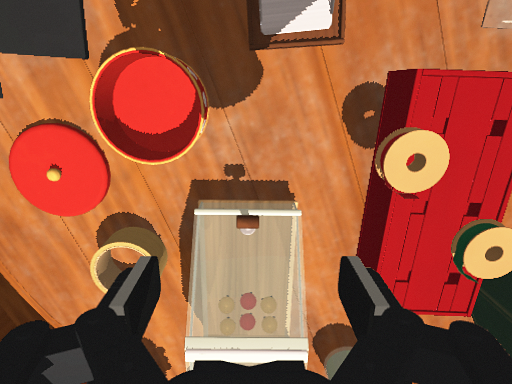

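The wrist view shows the knob at (247,226) and the flap's free edge from (194,212) to (301,212). Six bells in two rows of three show through the flap at (227,303), (248,300), (268,303), (228,324), (248,321) and (269,323). The tin is at (150,105).

```bash
python3 - <<'E'
from h import *
d=grab('wrist'); P=cloud(d)
f=lambda u,v,z: ray(d,u,v,z)[:2]
bx,by=ang(BA)[:2],ang(BA+90)[:2]
inb=lambda p:((p-BIN[:2])@np.c_[bx,by]).round(1)
for n,u,v,z in(('knob',247,226,83),('eL',194,212,46),('eR',301,212,46),('h1',185,340,146),('h2',309,340,146),('h1b',185,350,146)): p=f(u,v,z);print(n,p.round(1),inb(p))
for b in((227,303),(248,300),(268,303),(228,324),(248,321),(269,323)): p=f(*b,28);print('bell',p.round(1),inb(p))
hsv=cv2.cvtColor(d['img'],cv2.COLOR_RGB2HSV)
z=P[...,2]
reg=np.zeros(z.shape,bool);reg[40:175,80:220]=1
q=P[reg&(z>48)&(z<68)];print('tin',cv2.minEnclosingCircle(q[:,:2].astype(np.float32)),np.median(q[:,2]))
reg=np.zeros(z.shape,bool);reg[205:245,230:262]=1
q=P[reg&(z>75)&(z<110)];print('knobpts',len(q),q.mean(0).round(1),q.min(0).round(),q.max(0).round())
reg=np.zeros(z.shape,bool);reg[255:330,200:295]=1
q=P[reg];
c=np.linalg.lstsq(np.c_[q[:,:2],np.ones(len(q))],q[:,2],rcond=None)[0];print(c,np.degrees(np.arctan2(c[1],c[0])),q.mean(0), np.degrees(np.arctan(np.hypot(c[0],c[1]))))
E
```

```text
knob [584.5  -6. ] [-113.5   -2.3]
eL [646.5 -31.8] [-115.7  -69.4]
eR [520.  16.] [-115.7   65.8]
h1 [683.3  68.2] [ -9.2 -68.5]
h2 [559.2 115.2] [-9.1 64.3]
h1b [688.9  80.6] [  4.4 -69.3]
bell [665.5 123.7] [ 36.4 -32.3]
bell [634.8 129.7] [31.2 -1.3]
bell [609.1 145. ] [36.4 28.1]
bell [678.3 159.4] [ 74.3 -31.6]
bell [648.1 164.9] [68.8 -1.4]
bell [619.8 179.5] [72.5 30.3]
tin ((641.5567626953125, -164.90428161621094), 62.26948928833008) 57.946890000025064
knobpts 329 [583.3 -10.   87.3] [568. -22.  75.] [613.  25.  93.]
[-1.55176052e-02 -4.56335060e-02  1.23248624e+02] -108.78052402140327 [608.76887282  58.37721974 111.13803148] 2.759504839592677
```

```bash
sed -i 's/^BIN=.*/BIN=np.array([627.2,107.8,0]); BA=69.3/; s/^TIN=.*/TIN=np.array([640,-164.5,0])/' h.py; python3 - <<'E'
from h import *
bx=ang(BA); D=down(159.3)
k=BIN+bx*-124+Z*67
p=plan([(60,k+Z*40,D,5),(60,k,D,4),(26,k,D,1)])
def K(q):
    a=np.radians(38.8)-q; return 136*np.array([-np.cos(a),-np.sin(a)])+28*np.array([-np.sin(a),np.cos(a)])
k0=K(0)
w=[(10,k+bx*(K(q)-k0)[0]+Z*(K(q)-k0)[1],D,1) for q in np.linspace(0,2.38,25)[1:]]
plan(w,(k,D))
E
```

```text
[[60,[-0.138,-0.005,0.332],[0.0,0.0,0.0]],[60,[-0.276,-0.011,0.665],[0.0,0.0,0.0]],[60,[-0.415,-0.016,0.997],[0.0,0.0,0.0]]]
[[60,[-0.138,-0.005,0.333],[0.0,0.0,0.001]],[60,[-0.276,-0.011,0.665],[0.0,0.0,0.001]],[60,[-0.276,-0.011,0.765],[0.0,0.0,0.001]],[60,[-0.276,-0.011,0.865],[0.0,0.0,0.001]],[60,[-0.276,-0.011,0.965],[0.0,0.0,0.001]]]
[[60,[0.0,0.0,0.1],[0.0,0.0,0.0]],[26,[0.0,0.0,0.1],[0.0,0.0,0.0]]]
[[10,[0.057,0.0,-0.125],[0.0,0.0,0.0]],[10,[0.101,0.0,-0.256],[0.0,0.0,0.0]],[10,[0.132,0.0,-0.39],[0.0,0.0,0.0]],[10,[0.149,0.0,-0.526],[0.0,0.0,0.0]],[10,[0.153,0.0,-0.664],[0.0,0.0,0.0]],[10,[0.143,0.0,-0.801],[0.0,0.0,0.0]],[10,[0.12,0.0,-0.937],[0.0,0.0,0.0]]]
[[10,[-0.037,0.0,-0.133],[0.0,0.0,0.0]],[10,[-0.087,0.0,-0.261],[0.0,0.0,0.0]],[10,[-0.149,0.0,-0.384],[0.0,0.0,0.0]],[10,[-0.223,0.0,-0.5],[0.0,0.0,0.0]],[10,[-0.308,0.0,-0.608],[0.0,0.0,0.0]],[10,[-0.403,0.0,-0.707],[0.0,0.0,0.0]],[10,[-0.508,0.0,-0.797],[0.0,0.0,0.0]],[10,[-0.621,0.0,-0.875],[0.0,0.0,0.0]],[10,[-0.741,0.0,-0.942],[0.0,0.0,0.0]],[10,[-0.867,0.0,-0.997],[0.0,0.0,0.0]]]
[[10,[-0.131,0.0,-0.042],[0.0,0.0,0.0]],[10,[-0.266,0.0,-0.071],[0.0,0.0,0.0]],[10,[-0.403,0.0,-0.086],[0.0,0.0,0.0]],[10,[-0.54,0.0,-0.088],[0.0,0.0,0.0]],[10,[-0.678,0.0,-0.076],[0.0,0.0,0.0]],[10,[-0.813,0.0,-0.05],[0.0,0.0,0.0]],[10,[-0.945,0.0,-0.011],[0.0,0.0,0.0]]]
```

>>> jog_arm(plan=[[60,[-0.14,-0.005,0.332],[0,0,0]],[60,[-0.276,-0.011,0.665],[0,0,0]],[60,[-0.415,-0.016,0.997],[0,0,0]]])

```text
clock: 2.6
position: [573.0, -33.7, 173.0]
ee_rot: [-0.569, 0.823, -0.0, 0.0]
contact_force: [-0.2, 0.1, -0.1]
gripper_width: 59.8
grasp_force: 0.0
```

>>> jog_arm(plan=[[60,[-0.14,-0.005,0.33],[0,0,0]],[60,[-0.276,-0.011,0.665],[0,0,0]],[60,[-0.276,-0.011,0.765],[0,0,0]],[60,[-0.276,-0.011,0.965],[0,0,0]],[60,[-0.276,-0.011,1],[0,0,0]]])

```text
clock: 3.22
position: [583.4, -8.4, 73.5]
ee_rot: [-0.569, 0.822, 0.0, -0.001]
contact_force: [-0.4, 0.4, 0.0]
gripper_width: 59.8
grasp_force: 0.0
```

>>> jog_arm(plan=[[60,[0,0,0.06],[0,0,0]],[10,[0,0,0.06],[0,0,0]],[10,[0,0,0.06],[0,0,0]],[10,[0,0,0.06],[0,0,0]],[10,[0,0,0.06],[0,0,0]],[10,[0,0,0.06],[0,0,0]]])

```text
clock: 3.98
position: [582.7, -7.1, 68.5]
ee_rot: [-0.569, 0.822, 0.001, -0.001]
contact_force: [-5.2, 3.9, 6.1]
gripper_width: 24.6
grasp_force: 59.0
```

>>> jog_arm(plan=[[10,[0.057,0,-0.125],[0,0,0]],[10,[0.1,0,-0.256],[0,0,0]],[10,[0.13,0,-0.39],[0,0,0]],[10,[0.15,0,-0.526],[0,0,0]],[10,[0.153,0,-0.664],[0,0,0]],[10,[0.143,0,-0.8],[0,0,0]],[10,[0.12,0,-0.937],[0,0,0]]])

```text
clock: 4.85
position: [578.6, -17.5, 160.8]
ee_rot: [-0.569, 0.822, 0.001, -0.0]
contact_force: [-0.7, 6.8, -5.9]
gripper_width: 24.2
grasp_force: 59.1
```

>>> jog_arm(plan=[[10,[-0.037,0,-0.133],[0,0,0]],[10,[-0.087,0,-0.26],[0,0,0]],[10,[-0.15,0,-0.384],[0,0,0]],[10,[-0.223,0,-0.5],[0,0,0]],[10,[-0.308,0,-0.608],[0,0,0]],[10,[-0.403,0,-0.707],[0,0,0]],[10,[-0.508,0,-0.797],[0,0,0]],[10,[-0.62,0,-0.875],[0,0,0]],[10,[-0.74,0,-0.942],[0,0,0]],[10,[-0.867,0,-0.997],[0,0,0]]])

```text
clock: 6.1
position: [609.8, 62.8, 260.7]
ee_rot: [-0.569, 0.822, 0.0, -0.001]
contact_force: [-1.9, 1.6, -13.9]
gripper_width: 24.4
grasp_force: 59.5
```

>>> jog_arm(plan=[[10,[-0.13,0,-0.042],[0,0,0]],[10,[-0.266,0,-0.07],[0,0,0]],[10,[-0.403,0,-0.086],[0,0,0]],[10,[-0.54,0,-0.088],[0,0,0]],[10,[-0.678,0,-0.076],[0,0,0]],[10,[-0.813,0,-0.05],[0,0,0]],[10,[-0.945,0,-0.011],[0,0,0]],[10,[-0.945,0,-0.011],[0,0,0]]])

```text
clock: 7.1
position: [644.4, 151.9, 263.3]
ee_rot: [-0.57, 0.822, -0.001, 0.001]
contact_force: [-4.3, -2.1, -3.0]
gripper_width: 23.8
grasp_force: 59.0
```

```bash
python3 - <<'E'
from h import *
s=read_state(); print(s['clock'],s['position'],s['ee_rot'],s['contact_force'],s['gripper_width'],s['grasp_force'])
E
```

```text
7.1 [644.44458285 151.86271886 263.26137759] [-5.69723164e-01  8.21835697e-01 -7.55118657e-04  1.01606164e-03] [-4.26628214 -2.14832512 -3.0289657 ] 23.848313698215556 58.979912996292114
```

```bash
python3 - <<'E'
from h import *
tx=ang(TA); D=down(159.3); s=read_state(); p=s['position']; 
plan([(70,p,D,3),(70,p+Z*90,D,4),(70,TRAY-tx*70+Z*280,down(164.2),11)])
E
```

```text
[[70,[0.0,0.0,0.0],[-0.001,0.0,0.001]],[70,[0.0,0.0,0.0],[-0.002,0.001,0.002]],[70,[0.0,0.0,0.0],[-0.002,0.001,0.003]],[70,[0.0,-0.001,-0.225],[-0.002,0.001,0.003]],[70,[0.0,-0.001,-0.45],[-0.002,0.001,0.003]],[70,[-0.001,-0.002,-0.675],[-0.002,0.001,0.003]],[70,[-0.001,-0.002,-0.9],[-0.002,0.001,0.003]],[70,[0.455,0.045,-0.834],[-0.002,0.001,-0.004]],[70,[0.911,0.092,-0.768],[-0.002,0.001,-0.012]]]
[[70,[0.455,0.053,0.067],[0.0,0.0,-0.007]],[70,[0.91,0.105,0.134],[0.0,0.0,-0.015]]]
[[70,[0.454,0.06,0.066],[0.0,0.0,-0.007]],[70,[0.909,0.12,0.133],[0.0,0.0,-0.015]]]
[[70,[0.453,0.067,0.067],[0.0,0.0,-0.007]],[70,[0.906,0.134,0.133],[0.0,0.0,-0.015]]]
[[70,[0.453,0.074,0.067],[0.0,0.0,-0.007]],[70,[0.905,0.148,0.134],[0.0,0.0,-0.015]]]
[[70,[0.451,0.081,0.067],[0.0,0.0,-0.007]]]
```

>>> jog_arm(plan=[[70,[0,0,0],[0,0,0]],[70,[0,0,0],[0,0,0]],[70,[0,0,0],[0,0,0]],[70,[0,0,-0.225],[0,0,0]],[70,[0,0,-0.45],[0,0,0]],[70,[0,0,-0.675],[0,0,0]],[70,[0,0,-0.9],[0,0,0]],[70,[0.455,0.045,-0.87],[0,0,-0.005]],[70,[0.91,0.09,-0.84],[0,0,-0.01]]])

```text
clock: 8.22
position: [603.2, 68.4, 346.9]
ee_rot: [-0.574, 0.819, -0.001, 0.001]
contact_force: [-0.1, -0.8, 0.5]
gripper_width: 69.6
grasp_force: 0.0
```

>>> jog_arm(plan=[[70,[0.455,0.053,0.067],[0,0,-0.007]],[70,[0.91,0.105,0.134],[0,0,-0.015]]])

```text
clock: 8.48
position: [561.8, -14.2, 333.6]
ee_rot: [-0.58, 0.814, -0.001, 0.001]
contact_force: [-0.3, -0.1, -0.4]
gripper_width: 70.0
grasp_force: 0.0
```

>>> jog_arm(plan=[[70,[0.454,0.06,0.067],[0,0,-0.007]],[70,[0.91,0.12,0.134],[0,0,-0.015]]])

```text
clock: 8.72
position: [520.7, -96.4, 320.2]
ee_rot: [-0.587, 0.81, -0.001, 0.001]
contact_force: [0.2, -0.1, 0.1]
gripper_width: 69.9
grasp_force: 0.0
```

>>> jog_arm(plan=[[70,[0.454,0.067,0.067],[0,0,-0.007]],[70,[0.906,0.134,0.134],[0,0,-0.015]]])

```text
clock: 8.98
position: [479.7, -178.3, 306.8]
ee_rot: [-0.593, 0.805, -0.001, 0.001]
contact_force: [0.9, 0.1, -0.6]
gripper_width: 70.2
grasp_force: 0.0
```

>>> jog_arm(plan=[[70,[0.454,0.075,0.067],[0,0,-0.007]],[70,[0.905,0.148,0.14],[0,0,-0.015]]])

```text
clock: 9.22
position: [438.7, -260.5, 292.8]
ee_rot: [-0.599, 0.8, -0.001, 0.001]
contact_force: [0.7, -0.3, -0.3]
gripper_width: 70.1
grasp_force: 0.0
```

>>> jog_arm(plan=[[70,[0.45,0.08,0.14],[0,0,-0.007]],[70,[0.45,0.08,0.14],[0,0,-0.007]],[70,[0.45,0.08,0.14],[0,0,-0.007]]])

```text
clock: 9.6
position: [419.0, -300.1, 278.7]
ee_rot: [-0.602, 0.799, -0.001, 0.001]
contact_force: [-0.1, 0.4, -0.5]
gripper_width: 70.2
grasp_force: 0.0
```

```bash
python3 - <<'E'
from h import *
s=read_state(); print(s['clock'],s['position'],s['ee_rot'])
d=save('wrist','w2.png'); t=save('top','top2.png')
a=d['img']; b=cv2.resize(t['img'][130:260,190:340],(400,347),interpolation=cv2.INTER_CUBIC)
c=np.zeros((384,512+288,3),np.uint8); c[:,:512]=a; c[:250,512:]=cv2.resize(b,(288,250)); cv2.imwrite('pics/c2.png',c[:,:,::-1])
P=cloud(t); m=(P[...,2]>165)&(P[...,2]<330)&(P[...,1]>60)&(P[...,0]>500)&(P[...,0]<780); q=P[m]; print(len(q)); 
if len(q):
    x=(q-BIN)@ang(BA); print(np.polyfit(q[:,2],x,1), q[:,2].max(), x.min(),x.max())
E
```

```text
9.6 [ 419.04841054 -300.14597254  278.67543227] [-6.01882607e-01  7.98583834e-01 -9.60913900e-04  5.14374719e-04]
1983
[5.48459328e-02 4.06316261e+02] 329.93724911878803 -6.086524398638232 572.5164572839287
```

View pics/c2.png

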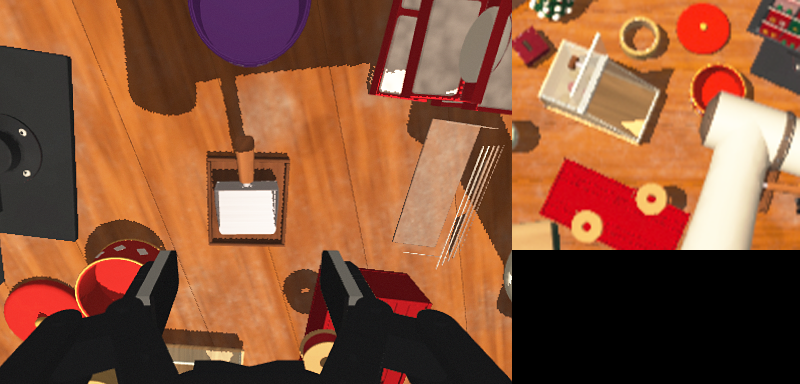

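The flap stands open with its knob behind it. In the wrist view the tray corners are at (207,152), (290,153), (285,245) and (209,246), the pan's lip edge runs from (219,235) to (275,235), and the handle end is near (246,143).

```bash
python3 - <<'E'
from h import *
d=grab('wrist'); P=cloud(d); f=lambda u,v,z: ray(d,u,v,z)[:2]
C=np.array([f(*c,14) for c in((207,152),(290,153),(285,245),(209,246))]);print(C.round(1),C.mean(0))
u=(C[3]+C[2]-C[0]-C[1])/2; print('tray ang',np.degrees(np.arctan2(u[1],u[0])),np.hypot(*u))
L=np.array([f(219,235,7),f(275,235,7)]); v=L[0]-L[1]; print('lip',L,L.mean(0),np.degrees(np.arctan2(v[1],v[0])))
reg=np.zeros(P.shape[:2],bool);reg[130:195,225:270]=1
q=P[reg&(P[...,2]>45)&(P[...,2]<145)]
for z in range(50,145,15):
    k=q[abs(q[:,2]-z)<5]
    if len(k): print(z,len(k),k.mean(0).round(1))
# pan blob
img=d['img'].astype(int); w=reg*0; m=(img.min(2)>180); m[:175]=0;m[245:]=0;m[:,:205]=0;m[:,290:]=0
ys,xs=np.nonzero(m); r=cv2.minAreaRect(np.c_[xs,ys].astype(np.float32)); B=cv2.boxPoints(r); print(B, [f(*b,7).round(1).tolist() for b in B])
E
```

```text
[[ 473.3 -314.8]
 [ 369.5 -283.8]
 [ 408.  -154.7]
 [ 514.1 -183.2]] [ 441.22752804 -234.12310546]
tray ang 73.085690734628 136.27326623942295
lip [[ 496.53457652 -192.88042976]
 [ 418.23240612 -170.5789545 ]] [ 457.38349132 -181.72969213] -15.897641477835997
50 5 [ 433.  -269.9   46.8]
65 48 [ 430.3 -279.8   65.1]
80 56 [ 426.8 -289.5   80. ]
95 68 [ 424.7 -299.9   95.3]
110 81 [ 421.8 -309.8  110. ]
125 99 [ 418.5 -320.7  125. ]
140 167 [ 416.3 -331.3  136.7]
[[219. 181.]
 [275. 181.]
 [275. 233.]
 [219. 233.]] [[471.6, -271.0], [397.8, -250.0], [417.4, -173.7], [495.6, -195.9]]
```

```bash
python3 - <<'E'
from h import *
a=74.1; dx=ang(a); D=down(a+90,-35); tz=D.as_matrix()[:,2]; print(tz)
G=np.array([446,-222,5])-96*dx+100*Z; T=G+19*tz; print(T)
plan([(60,T-115*tz,D,5),(60,T,D,6),(0,T,D,1)])
E
```

```text
[ 0.15713655  0.55163215 -0.81915204]
[ 422.6855095  -303.84615481   89.43611116]
[[60,[0.139,-0.008,0.19],[0.0,-0.117,0.0]],[60,[0.278,-0.017,0.38],[-0.001,-0.233,0.0]],[60,[0.417,-0.025,0.57],[-0.001,-0.35,0.001]],[60,[0.556,-0.034,0.76],[-0.001,-0.467,0.001]],[60,[0.695,-0.042,0.95],[-0.001,-0.583,0.001]]]
[[60,[0.0,0.0,0.192],[0.0,0.0,0.0]],[60,[0.0,0.0,0.383],[0.0,0.0,0.0]],[60,[0.0,0.0,0.575],[0.0,0.0,0.0]],[60,[-0.001,0.0,0.767],[0.0,0.0,0.0]],[60,[-0.001,0.0,0.958],[0.0,0.0,0.0]]]
[[60,[0.0,0.001,0.192],[0.0,0.0,0.0]],[0,[0.0,0.001,0.192],[0.0,0.0,0.0]]]
```

>>> jog_arm(plan=[[60,[0.139,-0.008,0.19],[0,-0.117,0]],[60,[0.278,-0.017,0.38],[0,-0.233,0]],[60,[0.417,-0.025,0.57],[0,-0.35,0]],[60,[0.556,-0.034,0.76],[0,-0.467,0]],[60,[0.695,-0.042,0.95],[0,-0.583,0]],[60,[0.695,-0.042,0.95],[0,-0.583,0]]])

```text
clock: 10.5
position: [402.8, -368.8, 179.4]
ee_rot: [-0.572, 0.762, 0.184, 0.24]
contact_force: [1.2, -0.1, 0.1]
gripper_width: 60.0
grasp_force: 0.0
```

```bash
python3 - <<'E'
from h import *
a=74.1; dx=ang(a); D=down(a+90,-35); tz=D.as_matrix()[:,2]
s=read_state();print(s['position'],R.from_quat(s['ee_rot']).as_matrix()[:,2],s['joints'].round(2))
G=np.array([446,-222,5])-96*dx+100*Z; T=G+19*tz
plan([(60,T,D,6),(0,T,D,1)])
E
```

```text
[ 402.80041702 -368.80785116  179.37588067] [ 0.15557845  0.55448945 -0.81751868] [-0.77  0.49  0.1  -0.53 -1.51  0.61]
[[60,[-0.006,-0.003,0.188],[0.0,0.0,-0.001]],[60,[-0.012,-0.005,0.375],[0.001,0.001,-0.002]],[60,[-0.019,-0.008,0.563],[0.001,0.001,-0.003]],[60,[-0.025,-0.01,0.751],[0.001,0.002,-0.004]],[60,[-0.031,-0.013,0.939],[0.002,0.002,-0.005]]]
[[60,[-0.007,-0.002,0.187],[0.0,0.001,-0.001]],[0,[-0.007,-0.002,0.187],[0.0,0.001,-0.001]]]
```

>>> jog_arm(plan=[[60,[-0.006,-0.003,0.188],[0,0,0]],[60,[-0.012,-0.005,0.375],[0,0,0]],[60,[-0.019,-0.008,0.563],[0,0,0]],[60,[-0.025,-0.01,0.75],[0,0,-0.004]],[60,[-0.031,-0.013,0.94],[0,0,-0.005]]])

```text
clock: 11.12
position: [421.6, -312.8, 108.8]
ee_rot: [-0.578, 0.759, 0.179, 0.24]
contact_force: [0.3, 0.5, 1.2]
gripper_width: 59.5
grasp_force: 0.0
```

>>> jog_arm(plan=[[60,[-0.007,-0.002,0.1],[0,0,0]],[60,[-0.007,-0.002,0.187],[0,0,0]],[0,[-0.007,-0.002,0.187],[0,0,0]],[0,[-0.007,-0.002,0.187],[0,0,0]],[0,[-0.007,-0.002,0.187],[0,0,0]],[0,[-0.007,-0.002,0.187],[0,0,0]],[0,[-0.007,-0.002,0.187],[0,0,0]]])

```text
clock: 12.0
position: [423.6, -303.5, 93.2]
ee_rot: [-0.576, 0.76, 0.18, 0.24]
contact_force: [-0.4, -1.3, 3.5]
gripper_width: 17.2
grasp_force: 58.6
```

```bash
python3 - <<'E'
from h import *
s=read_state();print(s['clock'],s['position'],s['ee_rot'].tolist(),R.from_quat(s['ee_rot']).as_matrix()[:,2],s['gripper_width'],s['grasp_force'],s['contact_force'],s['wrist_torque'])
a=74.1; D=down(a+90,-35); print((D.inv()*R.from_quat(s['ee_rot'])).as_rotvec(degrees=True))
np.savez('grasp.npz',p=s['position'],q=s['ee_rot'])
E
```

```text
12.0 [ 423.5662692  -303.54587994   93.2084442 ] [-0.576318997917679, 0.760038327898958, 0.17998893272172653, 0.24042074964822008] [ 0.15799589  0.55071507 -0.81960369] 17.247846698534257 58.63152265548706 [-0.40584496 -1.34965745  3.46926464] [-0.72861936  0.50164089  0.10196643]
[ 0.06164362  0.04533137 -0.26382163]
```

```bash
cat >> h.py <<'E'
import os
if os.path.exists('grasp.npz'):
    g=np.load('grasp.npz'); gq=R.from_quat(g['q'])
    S0p=np.array([446,-222,5.]); S0q=R.from_euler('z',74.1,degrees=True)
    Xp=gq.inv().apply(S0p-g['p']); Xq=gq.inv()*S0q
def tcp(p,q): # scoop pose -> tcp pose
    tq=q*Xq.inv(); return p-tq.apply(Xp),tq
def scoop():
    s=read_state(); q=R.from_quat(s['ee_rot']); return s['position']+q.apply(Xp),q*Xq
def sq(yaw,lipup=0): return R.from_euler('z',yaw,degrees=True)*R.from_euler('y',-lipup,degrees=True)
def lippose(lip,yaw,lipup): # scoop pose with its lip at world point lip
    q=sq(yaw,lipup); return lip-q.apply([40,0,0]),q
def binp(x,y,z): return BIN+ang(BA)*x+ang(BA+90)*y+Z*z
def inbin(p): return np.array([(p-BIN)@ang(BA),(p-BIN)@ang(BA+90),p[2]]).round(1)
def W(p,q,n,gr=0): a,b=tcp(p,q); return (gr,a,b,n)
def rep():
    s=read_state(); p,q=scoop(); print(round(float(s['clock']),2),'scoop',inbin(p),'lip',inbin(p+q.apply([40,0,0])),'pitchup',np.degrees(np.arcsin(q.as_matrix()[2,0])).round(2),'F',s['contact_force'].round(1),'gw',round(float(s['gripper_width']),1),s['joints'].round(2))
E
python3 - <<'E'
from h import *
rep()
up=S0p+Z*90
plan([W(up,S0q,5),W(binp(-55,0,110),sq(BA,0),11),W(*lippose(binp(-15,0,19),BA,-2),8)])
E
```

```text
12.0 scoop [-372.6   52.9    5. ] lip [-332.7   56.3    5. ] pitchup 0.0 F [-0.4 -1.3  3.5] gw 17.2 [-0.67  0.53 -0.07 -0.59 -1.29  0.65]
[[0,[-0.103,-0.001,-0.148],[0.0,0.0,0.0]],[0,[-0.206,-0.001,-0.295],[0.0,0.0,0.0]],[0,[-0.309,-0.002,-0.443],[0.0,0.0,0.0]],[0,[-0.413,-0.003,-0.59],[0.0,0.0,0.0]],[0,[-0.516,-0.003,-0.738],[0.0,0.0,0.0]],[0,[-0.756,-0.07,-0.586],[0.004,0.0,0.006]],[0,[-0.996,-0.136,-0.435],[0.008,0.0,0.012]]]
[[0,[-0.241,-0.063,0.152],[0.005,0.0,0.006]],[0,[-0.482,-0.125,0.304],[0.009,0.0,0.012]],[0,[-0.723,-0.187,0.456],[0.013,0.0,0.018]],[0,[-0.964,-0.25,0.609],[0.017,0.0,0.024]]]
[[0,[-0.242,-0.053,0.153],[0.004,0.0,0.006]],[0,[-0.485,-0.107,0.306],[0.008,0.0,0.012]],[0,[-0.727,-0.16,0.459],[0.013,0.0,0.018]],[0,[-0.97,-0.214,0.612],[0.017,0.0,0.024]]]
[[0,[-0.243,-0.044,0.154],[0.004,0.0,0.006]],[0,[-0.184,-0.044,0.245],[0.004,0.004,0.006]],[0,[-0.125,-0.043,0.336],[0.004,0.008,0.006]],[0,[-0.066,-0.043,0.427],[0.004,0.013,0.006]],[0,[-0.008,-0.043,0.518],[0.004,0.017,0.006]],[0,[0.051,-0.043,0.609],[0.004,0.021,0.006]],[0,[0.11,-0.042,0.7],[0.004,0.025,0.006]],[0,[0.169,-0.042,0.792],[0.004,0.029,0.006]],[0,[0.228,-0.042,0.883],[0.004,0.034,0.006]]]
```

>>> jog_arm(plan=[[0,[-0.103,0,-0.148],[0,0,0]],[0,[-0.206,0,-0.295],[0,0,0]],[0,[-0.31,0,-0.443],[0,0,0]],[0,[-0.413,0,-0.59],[0,0,0]],[0,[-0.516,-0.003,-0.738],[0,0,0]],[0,[-0.756,-0.07,-0.586],[0.004,0,0.006]],[0,[-0.996,-0.136,-0.435],[0.008,0,0.012]]])

```text
clock: 12.88
position: [452.1, -251.8, 186.5]
ee_rot: [-0.57, 0.765, 0.178, 0.242]
contact_force: [0.4, 0.2, -1.4]
gripper_width: 17.3
grasp_force: 58.6
```

>>> jog_arm(plan=[[0,[-0.24,-0.063,0.152],[0.005,0,0.006]],[0,[-0.482,-0.125,0.304],[0.009,0,0.012]],[0,[-0.723,-0.187,0.456],[0.013,0,0.018]],[0,[-0.964,-0.25,0.609],[0.017,0,0.024]]])

```text
clock: 13.38
position: [508.5, -149.2, 191.8]
ee_rot: [-0.559, 0.773, 0.175, 0.245]
contact_force: [-0.1, 0.2, -1.6]
gripper_width: 17.1
grasp_force: 58.6
```

>>> jog_arm(plan=[[0,[-0.242,-0.053,0.153],[0.004,0,0.006]],[0,[-0.485,-0.107,0.306],[0.008,0,0.012]],[0,[-0.727,-0.16,0.459],[0.013,0,0.018]],[0,[-0.97,-0.214,0.612],[0.017,0,0.024]]])

```text
clock: 13.88
position: [564.7, -47.2, 197.3]
ee_rot: [-0.547, 0.781, 0.171, 0.247]
contact_force: [-0.2, -0.0, -1.7]
gripper_width: 17.3
grasp_force: 58.5
```

>>> jog_arm(plan=[[0,[-0.243,-0.044,0.154],[0.004,0,0.006]],[0,[-0.243,-0.044,0.154],[0.004,0,0.006]],[0,[-0.243,-0.044,0.154],[0.004,0,0.006]]])

```text
clock: 14.25
position: [578.2, -22.8, 198.1]
ee_rot: [-0.544, 0.784, 0.17, 0.248]
contact_force: [0.1, -0.0, -1.7]
gripper_width: 17.4
grasp_force: 58.6
```

```bash
python3 - <<'E'
from h import *
rep(); d=save('wrist','w3.png')
E
```

```text
14.25 scoop [-54.9   0.5 109.9] lip [-14.9   0.5 110. ] pitchup 0.02 F [ 0.1 -0.  -1.7] gw 17.4 [-0.11  0.33 -0.06 -0.67 -1.11  0.04]
```

View pics/w3.png

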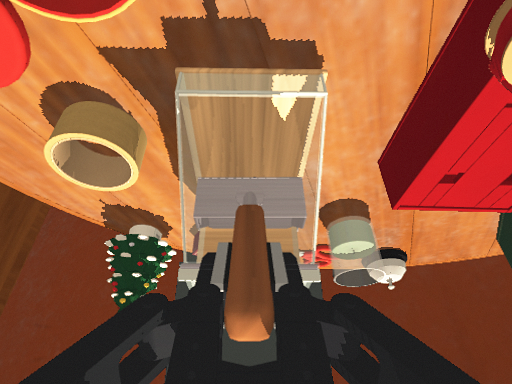

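The view shows the scoop (193–305 px) centred between the bin walls (about 183–318 px). The front wall's top is at row 95 and its foot at row 70.

```bash
python3 - <<'E'
from h import *
d=grab('wrist')
for u,v,z in((178,95,44),(328,95,44),(178,70,0),(326,72,0)): print(inbin(ray(d,u,v,z)))
sp,q=scoop(); print('back wall top corners pan expect',inbin(sp+q.apply([-40,-41,36])),inbin(sp+q.apply([-40,41,36])))
for u,v in((196,179),(304,179)): print(inbin(ray(d,u,v,sp[2]+36)))
plan([W(*lippose(binp(-15,1,19),BA,-2),9)])
E
```

```text
[-123.3  -61.2   44. ]
[-123.7   64.5   44. ]
[-118.1  -68.     0. ]
[-116.4   70.4    0. ]
back wall top corners pan expect [-95.4 -40.8 145.7] [-95.3  41.2 145.8]
[-138.3  -33.9  145.8]
[-138.7   32.3  145.8]
[[0,[0.052,0.001,0.081],[0.0,0.004,0.0]],[0,[0.104,0.002,0.162],[0.0,0.008,0.0]],[0,[0.156,0.003,0.243],[0.0,0.011,0.0]],[0,[0.207,0.004,0.324],[0.0,0.015,-0.001]],[0,[0.259,0.005,0.405],[0.0,0.019,-0.001]],[0,[0.311,0.007,0.486],[0.0,0.023,-0.001]],[0,[0.363,0.008,0.567],[0.0,0.026,-0.001]],[0,[0.415,0.009,0.648],[0.0,0.03,-0.001]],[0,[0.467,0.01,0.729],[0.0,0.034,-0.001]]]
```

>>> jog_arm(plan=[[0,[0.052,0,0.08],[0,0.004,0]],[0,[0.104,0,0.162],[0,0.008,0]],[0,[0.156,0.003,0.243],[0,0.011,0]],[0,[0.207,0.004,0.324],[0,0.015,0]],[0,[0.26,0.005,0.405],[0,0.019,0]],[0,[0.31,0.007,0.486],[0,0.023,0]],[0,[0.363,0.008,0.567],[0,0.026,0]],[0,[0.415,0.009,0.648],[0,0.03,0]],[0,[0.467,0.01,0.73],[0,0.034,0]],[0,[0.467,0.01,0.73],[0,0.034,0]]])

```text
clock: 15.6
position: [578.6, -18.8, 110.2]
ee_rot: [-0.546, 0.788, 0.161, 0.233]
contact_force: [-0.6, 0.2, -0.5]
gripper_width: 17.0
grasp_force: 58.6
```

```bash
python3 - <<'E'
from h import *
rep()
plan([W(*lippose(binp(-15,1,16),BA,-2),3)])
E
```

```text
15.6 scoop [-54.2   1.6  19. ] lip [-14.2   1.6  17.6] pitchup -2.03 F [-0.6  0.2 -0.5] gw 17.0 [-0.09  0.43 -0.14 -0.7  -0.96  0.13]
[[0,[0.005,-0.001,0.003],[0.001,0.0,-0.001]],[0,[0.011,-0.003,0.007],[0.001,0.0,-0.001]],[0,[0.016,-0.004,0.01],[0.002,0.0,-0.002]]]
```

>>> jog_arm(plan=[[0,[0.005,0,0.007],[0,0,0]],[0,[0.01,0,0.014],[0,0,0]],[0,[0.01,0,0.014],[0,0,0]],[0,[0.01,0,0.014],[0,0,0]]])

```text
clock: 16.1
position: [579.2, -19.1, 109.7]
ee_rot: [-0.547, 0.788, 0.16, 0.234]
contact_force: [-0.3, -0.0, -0.8]
gripper_width: 17.5
grasp_force: 58.6
```

```bash
python3 - <<'E'
from h import *
rep()
E
```

```text
16.1 scoop [-54.2   0.8  18.6] lip [-14.3   0.8  17.2] pitchup -2.0 F [-0.3 -0.  -0.8] gw 17.5 [-0.09  0.43 -0.14 -0.7  -0.96  0.13]
```

>>> jog_arm(plan=[[0,[0.008,0,0.012],[0,0,0]],[0,[0.008,0,0.012],[0,0,0]],[0,[0.008,0,0.012],[0,0,0]]])

```text
clock: 16.48
position: [579.3, -19.1, 108.3]
ee_rot: [-0.547, 0.788, 0.16, 0.234]
contact_force: [-0.6, -0.6, 0.1]
gripper_width: 17.2
grasp_force: 58.8
```

```bash
python3 - <<'E'
from h import *
rep(); s=[read_state()['position'] for _ in range(3)]; print(s)
E
```

```text
16.48 scoop [-54.2   0.7  17.3] lip [-14.2   0.7  15.9] pitchup -1.99 F [-0.6 -0.6  0.1] gw 17.2 [-0.09  0.43 -0.14 -0.7  -0.95  0.14]
[array([579.28982865, -19.11091429, 108.34964128]), array([579.28982865, -19.11091429, 108.34964128]), array([579.28982865, -19.11091429, 108.34964128])]
```

```bash
python3 - <<'E'
from h import *
plan([W(*lippose(binp(55,0.8,15.6),BA,-2),8)])
E
```

```text
[[0,[-0.072,0.0,0.047],[0.0,0.0,0.0]],[0,[-0.145,0.0,0.095],[0.0,0.0,0.0]],[0,[-0.217,0.0,0.142],[0.0,0.0,0.0]],[0,[-0.29,-0.001,0.189],[0.0,0.0,0.0]],[0,[-0.362,-0.001,0.237],[0.0,0.0,0.0]],[0,[-0.435,-0.001,0.284],[0.0,0.0,0.0]],[0,[-0.507,-0.001,0.331],[0.0,0.0,-0.001]],[0,[-0.58,-0.001,0.379],[0.0,0.0,-0.001]]]
```

>>> jog_arm(plan=[[0,[-0.072,0,0.047],[0,0,0]],[0,[-0.145,0,0.095],[0,0,0]],[0,[-0.217,0,0.142],[0,0,0]],[0,[-0.29,0,0.189],[0,0,0]],[0,[-0.362,0,0.237],[0,0,0]],[0,[-0.435,0,0.284],[0,0,0]],[0,[-0.507,0,0.331],[0,0,0]],[0,[-0.58,0,0.379],[0,0,0]]])

```text
clock: 17.48
position: [603.7, 46.2, 108.0]
ee_rot: [-0.547, 0.788, 0.16, 0.234]
contact_force: [-0.8, -2.5, 3.6]
gripper_width: 17.5
grasp_force: 59.3
```

```bash
python3 - <<'E'
from h import *
rep()
plan([W(*lippose(binp(94,0.8,15.6),BA,-2),9)])
E
```

```text
17.48 scoop [15.6  0.9 16.9] lip [55.5  0.9 15.5] pitchup -2.0 F [-0.8 -2.5  3.6] gw 17.5 [ 0.03  0.44 -0.12 -0.7  -0.89  0.03]
[[0,[-0.036,0.0,0.023],[0.0,0.0,0.0]],[0,[-0.072,-0.001,0.046],[0.0,0.0,0.0]],[0,[-0.108,-0.001,0.07],[0.0,0.0,0.0]],[0,[-0.144,-0.001,0.093],[0.0,0.0,0.0]],[0,[-0.18,-0.001,0.116],[0.0,0.0,0.0]],[0,[-0.215,-0.002,0.139],[0.0,0.0,0.0]],[0,[-0.251,-0.002,0.162],[0.0,0.0,0.0]],[0,[-0.287,-0.002,0.185],[0.0,0.0,-0.001]],[0,[-0.323,-0.002,0.209],[0.0,0.0,-0.001]]]
```

>>> jog_arm(plan=[[0,[-0.036,0,0.023],[0,0,0]],[0,[-0.072,0,0.046],[0,0,0]],[0,[-0.108,0,0.07],[0,0,0]],[0,[-0.144,0,0.093],[0,0,0]],[0,[-0.18,0,0.116],[0,0,0]],[0,[-0.215,0,0.139],[0,0,0]],[0,[-0.25,0,0.162],[0,0,0]],[0,[-0.287,0,0.185],[0,0,0]],[0,[-0.323,0,0.208],[0,0,0]],[0,[-0.323,0,0.208],[0,0,0]]])

```text
clock: 18.73
position: [617.0, 81.0, 108.3]
ee_rot: [-0.547, 0.788, 0.16, 0.234]
contact_force: [-2.0, -5.8, 6.2]
gripper_width: 17.4
grasp_force: 60.0
```

```bash
python3 - <<'E'
from h import *
rep()
plan([W(*lippose(binp(100,0.8,15.6),BA,-2),4)])
d=save('wrist','w4.png'); t=grab('top'); a=cv2.resize(t['img'][145:210,195:275],(400,325),interpolation=cv2.INTER_CUBIC)
c=np.zeros((384,800,3),np.uint8); c[:,:400]=d['img'][:,56:456]; c[:325,400:]=a; cv2.imwrite('pics/c4.png',c[:,:,::-1])
E
```

```text
18.73 scoop [52.6  0.9 17. ] lip [92.6  0.9 15.6] pitchup -2.08 F [-2.  -5.8  6.2] gw 17.4 [ 0.1   0.45 -0.11 -0.69 -0.86 -0.03]
[[0,[-0.015,0.0,0.01],[0.0,0.0,0.0]],[0,[-0.03,0.0,0.02],[0.0,-0.001,0.0]],[0,[-0.045,-0.001,0.031],[0.0,-0.001,0.001]],[0,[-0.06,-0.001,0.041],[0.0,-0.001,0.001]]]
```

View pics/c4.png

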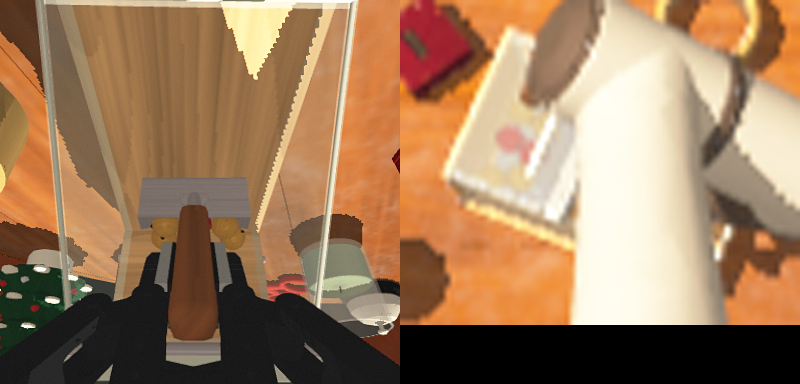

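Gold bells sit over the pan at left (162,232) and right (225,232), with the rest hidden behind the handle. I'll creep on to the back wall.

>>> jog_arm(plan=[[0,[-0.012,0,0.008],[0,0,0]],[0,[-0.024,0,0.016],[0,0,0]],[0,[-0.036,0,0.024],[0,0,0]],[0,[-0.036,0,0.024],[0,0,0]]])

```text
clock: 19.32
position: [617.9, 82.4, 108.8]
ee_rot: [-0.548, 0.788, 0.159, 0.233]
contact_force: [-5.2, -14.3, 12.4]
gripper_width: 17.3
grasp_force: 61.4
```

```bash
python3 - <<'E'
from h import *
rep()
E
```

```text
19.32 scoop [53.9  0.4 17.3] lip [93.9  0.5 15.8] pitchup -2.26 F [ -5.2 -14.3  12.4] gw 17.3 [ 0.1   0.45 -0.11 -0.69 -0.86 -0.04]
```

```bash
python3 - <<'E'
from h import *
def piv(x,z,up): q=sq(BA,up); return binp(x,0.5,z)-q.apply([-40,0,0]),q
a=plan([W(*piv(13,19,8),5),W(*piv(12.5,20,18),5)])
print()
a=plan([W(*piv(12.5,30,18),3),W(*piv(9,36,18),1),W(*piv(2,43,18),1),W(*piv(-8,51,18),1),W(*piv(-58,85,18),5),W(*piv(-90,125,18),4)],a)
E
```

```text
[[0,[0.037,0.0,-0.003],[0.0,-0.034,0.001]],[0,[0.074,0.001,-0.006],[0.0,-0.068,0.001]],[0,[0.111,0.001,-0.009],[0.0,-0.103,0.002]],[0,[0.147,0.001,-0.012],[0.0,-0.137,0.002]],[0,[0.184,0.002,-0.015],[0.0,-0.171,0.003]],[0,[0.218,0.002,-0.013],[0.0,-0.204,0.003]],[0,[0.252,0.002,-0.011],[0.001,-0.238,0.003]],[0,[0.286,0.003,-0.009],[0.001,-0.271,0.003]],[0,[0.32,0.003,-0.007],[0.001,-0.304,0.003]],[0,[0.354,0.003,-0.005],[0.001,-0.338,0.003]]]

[[0,[-0.027,0.0,-0.02],[0.0,0.0,0.0]],[0,[-0.053,0.0,-0.04],[0.0,0.0,0.0]],[0,[-0.08,0.0,-0.06],[0.0,0.0,0.0]],[0,[-0.107,-0.001,-0.124],[0.0,0.0,0.0]],[0,[-0.12,-0.001,-0.222],[0.0,0.0,0.0]],[0,[-0.124,-0.001,-0.35],[0.0,0.0,0.0]],[0,[-0.118,-0.001,-0.471],[0.0,0.0,0.0]],[0,[-0.112,-0.001,-0.592],[0.0,0.0,0.0]],[0,[-0.106,-0.001,-0.713],[0.0,0.0,0.0]],[0,[-0.1,-0.001,-0.833],[0.0,0.0,0.0]]]
[[0,[0.006,0.0,-0.121],[0.0,0.0,0.0]],[0,[-0.026,0.0,-0.245],[0.0,0.0,0.0]],[0,[-0.057,-0.001,-0.369],[0.0,0.0,0.0]],[0,[-0.089,-0.001,-0.494],[0.0,0.0,0.0]],[0,[-0.121,-0.001,-0.618],[0.0,0.0,0.0]]]
```

>>> jog_arm(plan=[[0,[0.037,0,-0.003],[0,-0.034,0]],[0,[0.074,0,-0.006],[0,-0.068,0]],[0,[0.11,0,-0.009],[0,-0.103,0]],[0,[0.147,0,-0.012],[0,-0.137,0]],[0,[0.184,0,-0.015],[0,-0.17,0]],[0,[0.218,0,-0.013],[0,-0.204,0]],[0,[0.252,0,-0.011],[0,-0.238,0]],[0,[0.286,0,-0.009],[0,-0.271,0]],[0,[0.32,0,-0.007],[0,-0.304,0]],[0,[0.354,0,-0.005],[0,-0.338,0]]])

```text
clock: 20.58
position: [607.0, 58.5, 87.1]
ee_rot: [-0.509, 0.735, 0.255, 0.368]
contact_force: [-0.3, 0.0, -2.3]
gripper_width: 17.2
grasp_force: 58.6
```

```bash
python3 - <<'E'
from h import *
rep()
def piv(x,z,up): q=sq(BA,up); return binp(x,0.5,z)-q.apply([-40,0,0]),q
a=plan([W(*piv(12.5,30,18),3),W(*piv(9,36,18),1),W(*piv(2,43,18),1),W(*piv(-8,51,18),1),W(*piv(-58,85,18),5),W(*piv(-90,125,18),4)])
E
```

```text
20.57 scoop [54.7  2.7 29.9] lip [92.7  2.6 42.4] pitchup 18.28 F [-0.3  0.  -2.3] gw 17.2 [-0.18  0.56 -0.1  -1.12 -1.07  0.49]
[[0,[-0.027,-0.006,-0.036],[0.001,0.002,-0.001]],[0,[-0.054,-0.012,-0.073],[0.002,0.003,-0.002]],[0,[-0.081,-0.017,-0.109],[0.004,0.005,-0.003]],[0,[-0.108,-0.017,-0.173],[0.004,0.005,-0.003]],[0,[-0.122,-0.017,-0.271],[0.004,0.005,-0.003]],[0,[-0.127,-0.017,-0.399],[0.004,0.005,-0.003]],[0,[-0.122,-0.017,-0.52],[0.004,0.005,-0.003]],[0,[-0.116,-0.016,-0.641],[0.004,0.005,-0.003]],[0,[-0.111,-0.016,-0.761],[0.004,0.005,-0.003]],[0,[-0.105,-0.015,-0.882],[0.004,0.005,-0.003]]]
[[0,[0.006,-0.001,-0.121],[0.0,0.0,0.0]],[0,[-0.026,-0.001,-0.245],[0.0,0.0,0.0]],[0,[-0.057,-0.001,-0.369],[0.0,0.0,0.0]],[0,[-0.089,-0.002,-0.493],[0.0,0.0,0.0]],[0,[-0.12,-0.002,-0.617],[0.0,0.0,0.0]]]
```

>>> jog_arm(plan=[[0,[-0.027,-0.006,-0.036],[0,0,0]],[0,[-0.054,-0.012,-0.073],[0,0,0]],[0,[-0.08,-0.017,-0.11],[0,0,0]],[0,[-0.108,-0.017,-0.173],[0,0,0]],[0,[-0.122,-0.017,-0.27],[0,0,0]],[0,[-0.127,-0.017,-0.4],[0,0,0]],[0,[-0.122,-0.017,-0.52],[0,0,0]],[0,[-0.116,-0.017,-0.64],[0,0,0]],[0,[-0.11,-0.016,-0.76],[0,0,0]],[0,[-0.105,-0.016,-0.88],[0,0,0]]])

```text
clock: 21.82
position: [586.5, -3.7, 150.6]
ee_rot: [-0.51, 0.734, 0.254, 0.369]
contact_force: [0.5, -0.7, -1.8]
gripper_width: 17.1
grasp_force: 58.6
```

>>> jog_arm(plan=[[0,[0.006,0,-0.12],[0,0,0]],[0,[-0.026,0,-0.245],[0,0,0]],[0,[-0.057,0,-0.37],[0,0,0]],[0,[-0.09,0,-0.493],[0,0,0]],[0,[-0.12,0,-0.58],[0,0,0]],[0,[-0.12,0,-0.617],[0,0,0]],[0,[-0.12,0,-0.617],[0,0,0]]])

```text
clock: 22.7
position: [571.7, -42.5, 196.7]
ee_rot: [-0.51, 0.734, 0.254, 0.369]
contact_force: [0.7, 0.0, -1.9]
gripper_width: 17.5
grasp_force: 58.6
```

```bash
python3 - <<'E'
from h import *
rep(); d=save('wrist','w5.png'); s=grab('side'); t=grab('top')
c=np.zeros((480,800,3),np.uint8); c[:384,:512]=d['img']; c[:216,512:]=cv2.resize(s['img'][130:230,215:348],(288,216)); c[220:436,512:]=cv2.resize(t['img'][145:235,200:320],(288,216)); cv2.imwrite('pics/c5.png',c[:,:,::-1])
E
```

```text
22.7 scoop [-52.2  -0.3 139.5] lip [-14.2  -0.3 152.1] pitchup 18.29 F [ 0.7  0.  -1.9] gw 17.5 [-0.34  0.41 -0.04 -0.99 -1.29  0.36]
```

View pics/c5.png

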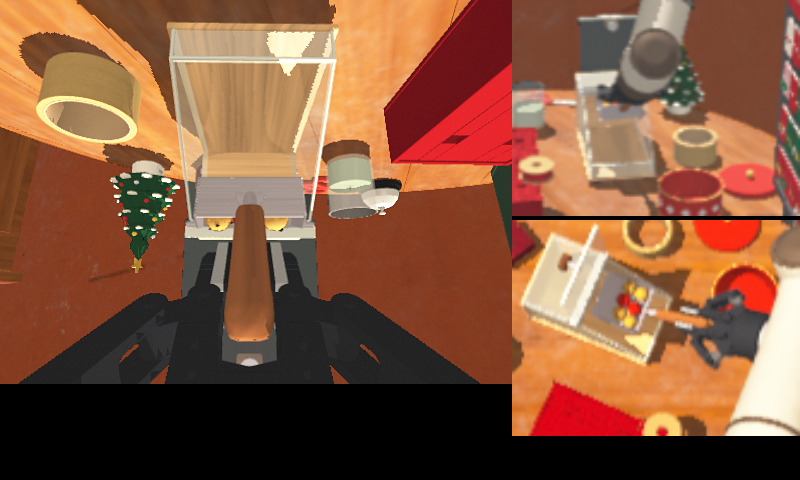

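All six bells are in the pan: the top inset shows two red in the middle and four gold round them. The hood area is empty and the flap is still open. Next I'll carry them to the tin.

```bash
python3 - <<'E'
from h import *
Y=40; lip=TIN-25*ang(Y)
p,q=scoop(); d=lippose(lip+Z*140,Y,18)
f=lambda a:(p+a*(d[0]-p), sq(BA+a*(Y-BA),18))
w=[W(*f(a),1) for a in (0.012,0.035,0.07)]+[W(*f(a),1) for a in np.linspace(0.07,0.96,20)[1:]]+[W(*f(.985),1),W(*f(1),1)]
plan(w)
E
```

```text
[[0,[0.013,0.0,-0.024],[0.007,0.005,0.002]],[0,[0.05,-0.005,-0.07],[0.016,0.005,0.009]],[0,[0.106,-0.013,-0.138],[0.03,0.005,0.019]],[0,[0.181,-0.023,-0.229],[0.048,0.005,0.033]],[0,[0.255,-0.033,-0.319],[0.066,0.005,0.047]],[0,[0.329,-0.043,-0.409],[0.084,0.005,0.06]],[0,[0.403,-0.053,-0.499],[0.103,0.005,0.074]],[0,[0.476,-0.064,-0.588],[0.121,0.005,0.088]],[0,[0.549,-0.074,-0.677],[0.139,0.005,0.102]],[0,[0.621,-0.085,-0.765],[0.158,0.005,0.115]]]
[[0,[0.07,-0.033,-0.083],[0.018,0.0,0.014]],[0,[0.14,-0.067,-0.166],[0.036,0.001,0.028]],[0,[0.209,-0.1,-0.249],[0.054,0.001,0.042]],[0,[0.278,-0.134,-0.331],[0.073,0.001,0.055]],[0,[0.346,-0.167,-0.412],[0.091,0.001,0.069]],[0,[0.414,-0.201,-0.494],[0.109,0.001,0.083]],[0,[0.482,-0.235,-0.574],[0.127,0.001,0.097]],[0,[0.549,-0.268,-0.654],[0.146,0.001,0.11]],[0,[0.616,-0.302,-0.734],[0.164,0.001,0.124]],[0,[0.683,-0.336,-0.813],[0.182,0.001,0.138]]]
[[0,[0.059,-0.058,-0.07],[0.018,0.001,0.014]],[0,[0.118,-0.115,-0.139],[0.037,0.001,0.028]],[0,[0.15,-0.146,-0.176],[0.046,0.001,0.035]],[0,[0.169,-0.165,-0.198],[0.052,0.001,0.039]]]
```

>>> jog_arm(plan=[[0,[0.013,0,-0.024],[0.007,0.005,0.002]],[0,[0.05,-0.005,-0.07],[0.016,0.005,0.009]],[0,[0.106,-0.013,-0.138],[0.03,0.005,0.019]],[0,[0.181,-0.023,-0.229],[0.048,0.005,0.033]],[0,[0.255,-0.033,-0.319],[0.066,0.005,0.047]],[0,[0.329,-0.043,-0.409],[0.084,0.005,0.06]],[0,[0.403,-0.053,-0.499],[0.103,0.005,0.074]],[0,[0.476,-0.064,-0.588],[0.121,0.005,0.088]],[0,[0.549,-0.074,-0.677],[0.139,0.005,0.102]],[0,[0.621,-0.085,-0.765],[0.158,0.005,0.115]]])

```text
clock: 24.1
position: [545.0, -138.3, 192.7]
ee_rot: [-0.433, 0.784, 0.213, 0.392]
contact_force: [0.1, 0.6, -1.6]
gripper_width: 17.8
grasp_force: 58.6
```

>>> jog_arm(plan=[[0,[0.07,-0.033,-0.083],[0.018,0,0.014]],[0,[0.14,-0.067,-0.166],[0.036,0,0.028]],[0,[0.209,-0.1,-0.249],[0.054,0,0.042]],[0,[0.278,-0.134,-0.331],[0.073,0,0.055]],[0,[0.346,-0.167,-0.412],[0.091,0,0.069]],[0,[0.414,-0.2,-0.494],[0.109,0,0.083]],[0,[0.482,-0.235,-0.574],[0.127,0,0.097]],[0,[0.549,-0.268,-0.654],[0.146,0,0.11]],[0,[0.616,-0.302,-0.734],[0.164,0,0.124]],[0,[0.683,-0.336,-0.813],[0.182,0,0.138]]])

```text
clock: 25.35
position: [516.9, -245.9, 187.3]
ee_rot: [-0.336, 0.829, 0.165, 0.415]
contact_force: [-0.7, 0.2, -2.1]
gripper_width: 17.1
grasp_force: 58.6
```

>>> jog_arm(plan=[[0,[0.059,-0.058,-0.07],[0.018,0,0.014]],[0,[0.118,-0.115,-0.139],[0.037,0,0.028]],[0,[0.15,-0.146,-0.176],[0.046,0,0.035]],[0,[0.169,-0.165,-0.198],[0.052,0,0.039]],[0,[0.169,-0.165,-0.198],[0.052,0,0.039]]])

```text
clock: 25.98
position: [509.8, -275.2, 185.9]
ee_rot: [-0.308, 0.84, 0.151, 0.421]
contact_force: [0.0, 0.5, -1.9]
gripper_width: 17.2
grasp_force: 58.6
```

```bash
python3 - <<'E'
from h import *
rep(); p,q=scoop(); L=p+q.apply([40,0,0]); print('lip world',L,'yaw',np.degrees(np.arctan2(q.as_matrix()[1,0],q.as_matrix()[0,0])))
Y=40; lip=TIN-25*ang(Y)
print((L-lip).round(1))
w=[W(*lippose(lip+Z*66,Y,16),7)]
a=plan(w)
def P(u,n,z=66): return W(*lippose(lip+Z*z,Y,u),n)
print(); plan([P(4,3),P(-12,8),P(-24,4),P(-45,6),P(-45,2)],a)
E
```

```text
25.98 scoop [-305.4  -77.7  128.4] lip [-272.2  -96.3  140.8] pitchup 18.13 F [ 0.   0.5 -1.9] gw 17.2 [-0.76  0.4  -0.08 -1.02 -1.2   0.34]
lip world [ 621.06262385 -180.87760415  140.80858516] yaw 40.01892234222289
[  0.2  -0.3 140.8]
[[0,[0.078,0.001,0.062],[0.0,0.005,0.0]],[0,[0.155,0.002,0.123],[0.0,0.01,0.0]],[0,[0.233,0.003,0.185],[0.0,0.015,0.0]],[0,[0.311,0.004,0.246],[0.0,0.02,0.0]],[0,[0.389,0.005,0.308],[0.0,0.025,0.0]],[0,[0.466,0.006,0.37],[0.0,0.03,0.0]],[0,[0.544,0.007,0.431],[-0.001,0.036,0.001]]]

[[0,[-0.103,0.0,-0.025],[0.0,0.067,0.0]],[0,[-0.207,-0.001,-0.05],[0.0,0.133,0.0]],[0,[-0.31,-0.001,-0.076],[0.0,0.2,-0.001]],[0,[-0.363,-0.001,-0.076],[0.0,0.233,-0.001]],[0,[-0.416,-0.002,-0.075],[0.0,0.267,-0.001]],[0,[-0.469,-0.002,-0.075],[-0.001,0.3,-0.001]],[0,[-0.522,-0.002,-0.075],[-0.001,0.333,-0.001]],[0,[-0.575,-0.002,-0.075],[-0.001,0.366,-0.001]],[0,[-0.629,-0.003,-0.074],[-0.001,0.4,-0.001]],[0,[-0.682,-0.003,-0.074],[-0.001,0.433,-0.001]]]
[[0,[-0.047,0.0,-0.023],[-0.001,0.033,0.0]],[0,[-0.125,0.0,-0.039],[-0.001,0.083,0.0]],[0,[-0.203,-0.001,-0.055],[-0.001,0.133,0.0]],[0,[-0.282,-0.001,-0.072],[-0.001,0.183,0.0]],[0,[-0.36,-0.002,-0.088],[-0.002,0.233,0.0]],[0,[-0.452,-0.002,-0.08],[-0.002,0.291,0.0]],[0,[-0.545,-0.003,-0.073],[-0.002,0.35,0.0]],[0,[-0.637,-0.003,-0.065],[-0.003,0.408,0.0]],[0,[-0.73,-0.004,-0.057],[-0.003,0.466,0.0]],[0,[-0.822,-0.004,-0.05],[-0.003,0.525,-0.001]]]
[[0,[-0.083,0.0,-0.041],[0.0,0.058,0.0]],[0,[-0.083,0.0,-0.041],[0.0,0.058,0.0]],[0,[-0.083,0.0,-0.041],[0.0,0.058,0.0]]]
```

```bash
python3 - <<'E'
from h import *
Y=40; lip=TIN-25*ang(Y)
def P(u,n,z): return W(*lippose(lip+Z*z,Y,u),n)
a=plan([P(14,6,84),P(4,3,78)]); print()
plan([P(-12,9,68),P(-24,4,68),P(-46,6,68),P(-46,1,68)],a)
E
```

```text
[[0,[0.058,0.001,0.051],[0.0,0.011,0.0]],[0,[0.116,0.002,0.103],[0.0,0.023,0.0]],[0,[0.175,0.003,0.154],[0.0,0.034,0.0]],[0,[0.233,0.004,0.205],[0.0,0.046,0.0]],[0,[0.291,0.005,0.257],[-0.001,0.057,0.0]],[0,[0.349,0.006,0.308],[-0.001,0.069,0.001]],[0,[0.278,0.006,0.304],[-0.001,0.125,0.001]],[0,[0.207,0.005,0.299],[-0.001,0.18,0.001]],[0,[0.136,0.005,0.295],[-0.002,0.236,0.0]]]

[[0,[-0.039,0.0,-0.001],[0.0,0.03,0.0]],[0,[-0.079,0.0,-0.002],[0.0,0.059,0.0]],[0,[-0.118,-0.001,-0.003],[0.0,0.089,0.0]],[0,[-0.157,-0.001,-0.004],[0.0,0.118,0.0]],[0,[-0.196,-0.001,-0.005],[0.0,0.148,0.0]],[0,[-0.236,-0.001,-0.006],[-0.001,0.177,0.0]],[0,[-0.275,-0.002,-0.007],[-0.001,0.207,0.0]],[0,[-0.314,-0.002,-0.008],[-0.001,0.237,0.0]],[0,[-0.354,-0.002,-0.009],[-0.001,0.266,0.0]],[0,[-0.434,-0.002,-0.006],[-0.001,0.316,0.0]]]
[[0,[-0.076,-0.001,-0.023],[0.0,0.05,0.0]],[0,[-0.152,-0.001,-0.046],[-0.001,0.1,0.0]],[0,[-0.229,-0.002,-0.068],[-0.001,0.15,0.0]],[0,[-0.326,-0.002,-0.068],[-0.001,0.211,0.0]],[0,[-0.423,-0.003,-0.067],[-0.001,0.272,0.0]],[0,[-0.52,-0.003,-0.067],[-0.002,0.333,0.0]],[0,[-0.617,-0.004,-0.066],[-0.002,0.395,0.0]],[0,[-0.714,-0.004,-0.066],[-0.002,0.456,0.0]],[0,[-0.811,-0.004,-0.066],[-0.002,0.517,0.0]],[0,[-0.811,-0.004,-0.066],[-0.002,0.517,0.0]]]
```

>>> jog_arm(plan=[[0,[0.058,0,0.051],[0,0.011,0]],[0,[0.116,0.002,0.103],[0,0.023,0]],[0,[0.175,0.003,0.154],[0,0.034,0]],[0,[0.233,0.004,0.205],[0,0.046,0]],[0,[0.291,0.005,0.257],[0,0.057,0]],[0,[0.349,0.006,0.308],[0,0.069,0]],[0,[0.278,0.006,0.304],[0,0.125,0]],[0,[0.207,0.005,0.299],[0,0.18,0]],[0,[0.136,0.005,0.295],[0,0.236,0]]])

```text
clock: 27.1
position: [521.4, -264.8, 157.2]
ee_rot: [-0.324, 0.886, 0.112, 0.313]
contact_force: [-1.1, 0.2, -2.0]
gripper_width: 17.4
grasp_force: 58.6
```

>>> jog_arm(plan=[[0,[-0.039,0,0],[0,0.03,0]],[0,[-0.079,0,-0.002],[0,0.059,0]],[0,[-0.118,0,-0.003],[0,0.089,0]],[0,[-0.157,0,-0.004],[0,0.118,0]],[0,[-0.196,0,-0.005],[0,0.148,0]],[0,[-0.236,0,-0.006],[0,0.177,0]],[0,[-0.275,0,-0.007],[0,0.207,0]],[0,[-0.314,0,-0.008],[0,0.237,0]],[0,[-0.354,0,-0.009],[0,0.266,0]],[0,[-0.434,0,-0.006],[0,0.316,0]]])

```text
clock: 28.35
position: [546.5, -243.1, 184.7]
ee_rot: [-0.338, 0.925, 0.057, 0.163]
contact_force: [1.1, -0.4, -2.0]
gripper_width: 17.1
grasp_force: 58.6
```

>>> jog_arm(plan=[[0,[-0.076,0,-0.023],[0,0.05,0]],[0,[-0.152,0,-0.046],[0,0.1,0]],[0,[-0.229,0,-0.068],[0,0.15,0]],[0,[-0.326,0,-0.068],[0,0.211,0]],[0,[-0.423,-0.003,-0.067],[0,0.272,0]],[0,[-0.52,-0.003,-0.067],[0,0.333,0]],[0,[-0.617,-0.004,-0.066],[0,0.395,0]],[0,[-0.714,-0.004,-0.066],[0,0.456,0]],[0,[-0.811,-0.004,-0.066],[0,0.517,0]],[0,[-0.811,-0.004,-0.066],[0,0.517,0]]])

```text
clock: 29.6
position: [604.3, -194.3, 217.8]
ee_rot: [-0.342, 0.935, -0.035, -0.09]
contact_force: [-0.9, 0.1, -1.5]
gripper_width: 17.2
grasp_force: 58.6
```

```bash
python3 - <<'E'
from h import *
rep(); d=save('wrist','w6.png'); s=grab('side'); t=grab('top')
c=np.zeros((480,800,3),np.uint8); c[:384,:512]=d['img']; c[:216,512:]=cv2.resize(s['img'][170:250,250:357],(288,216)); c[220:436,512:]=cv2.resize(t['img'][145:235,230:350],(288,216)); cv2.imwrite('pics/c6.png',c[:,:,::-1])
E
```

```text
29.6 scoop [-294.7  -82.8   95.6] lip [-270.5  -96.5   66.9] pitchup -46.01 F [-0.9  0.1 -1.5] gw 17.2 [ 0.    0.47  0.04  0.13 -1.29 -0.92]
```

View pics/c6.png

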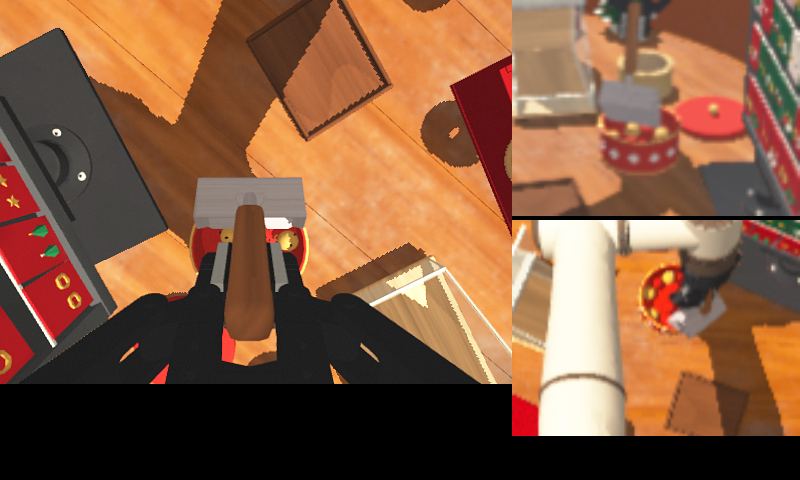

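Gold bells show in the tin in the side and top insets, and the pan is empty at 46° down. I'll raise the scoop and return it to its tray.

```bash
python3 - <<'E'
from h import *
p,q=scoop()
a=plan([W(p+Z*70,q,4),W(S0p+Z*110,S0q,14),W(S0p+Z*12,S0q,7),W(S0p+Z*4,S0q,2)])
E
```

```text
[[0,[0.033,-0.001,-0.172],[0.0,0.0,0.0]],[0,[0.067,-0.002,-0.344],[0.0,0.0,0.0]],[0,[0.1,-0.002,-0.515],[0.0,0.0,0.0]],[0,[0.134,-0.003,-0.687],[0.0,0.0,0.0]],[0,[0.267,0.021,-0.599],[-0.009,-0.053,-0.041]],[0,[0.401,0.045,-0.511],[-0.017,-0.106,-0.082]],[0,[0.534,0.069,-0.423],[-0.026,-0.16,-0.123]],[0,[0.667,0.093,-0.335],[-0.035,-0.213,-0.163]],[0,[0.8,0.117,-0.247],[-0.044,-0.266,-0.204]],[0,[0.934,0.141,-0.159],[-0.052,-0.319,-0.245]]]
[[0,[0.145,0.056,0.043],[-0.009,-0.054,-0.041]],[0,[0.29,0.113,0.086],[-0.018,-0.107,-0.082]],[0,[0.435,0.17,0.13],[-0.026,-0.16,-0.123]],[0,[0.58,0.226,0.173],[-0.035,-0.213,-0.164]],[0,[0.725,0.283,0.216],[-0.044,-0.266,-0.204]],[0,[0.87,0.34,0.259],[-0.053,-0.32,-0.245]]]
[[0,[0.133,0.091,0.0],[-0.008,-0.053,-0.041]],[0,[0.266,0.183,0.0],[-0.017,-0.106,-0.082]],[0,[0.333,0.179,0.123],[-0.017,-0.106,-0.082]],[0,[0.4,0.176,0.246],[-0.017,-0.106,-0.082]],[0,[0.467,0.172,0.369],[-0.017,-0.106,-0.082]],[0,[0.533,0.168,0.492],[-0.017,-0.106,-0.082]],[0,[0.6,0.164,0.615],[-0.017,-0.106,-0.082]],[0,[0.667,0.161,0.737],[-0.017,-0.106,-0.082]],[0,[0.734,0.157,0.86],[-0.017,-0.106,-0.082]],[0,[0.753,0.156,0.895],[-0.017,-0.106,-0.082]]]
[[0,[0.023,0.0,0.033],[0.0,0.0,0.0]]]
```

>>> jog_arm(plan=[[0,[0.033,0,-0.172],[0,0,0]],[0,[0.067,0,-0.344],[0,0,0]],[0,[0.1,0,-0.515],[0,0,0]],[0,[0.134,-0.003,-0.687],[0,0,0]],[0,[0.267,0.021,-0.6],[-0.009,-0.053,-0.041]],[0,[0.4,0.045,-0.511],[-0.017,-0.106,-0.082]],[0,[0.534,0.069,-0.423],[-0.026,-0.16,-0.123]],[0,[0.667,0.093,-0.335],[-0.035,-0.213,-0.163]],[0,[0.8,0.117,-0.247],[-0.044,-0.266,-0.204]],[0,[0.934,0.141,-0.159],[-0.052,-0.319,-0.245]]])

```text
clock: 31.0
position: [525.3, -242.6, 252.8]
ee_rot: [-0.456, 0.886, 0.059, 0.055]
contact_force: [0.5, 0.5, -1.6]
gripper_width: 17.2
grasp_force: 58.6
```

>>> jog_arm(plan=[[0,[0.145,0.056,0.043],[-0.009,-0.054,-0.041]],[0,[0.29,0.113,0.086],[-0.018,-0.107,-0.082]],[0,[0.435,0.17,0.13],[-0.026,-0.16,-0.123]],[0,[0.58,0.226,0.173],[-0.035,-0.213,-0.164]],[0,[0.725,0.283,0.216],[-0.044,-0.266,-0.204]],[0,[0.87,0.34,0.259],[-0.053,-0.32,-0.245]]])

```text
clock: 31.75
position: [448.6, -288.9, 216.2]
ee_rot: [-0.55, 0.797, 0.15, 0.196]
contact_force: [0.4, 0.7, -1.1]
gripper_width: 16.9
grasp_force: 58.7
```

>>> jog_arm(plan=[[0,[0.133,0.091,0],[-0.008,-0.053,-0.041]],[0,[0.266,0.183,0],[-0.017,-0.106,-0.082]],[0,[0.266,0.183,0],[-0.017,-0.106,-0.082]],[0,[0.266,0.183,0],[-0.017,-0.106,-0.082]]])

```text
clock: 32.25
position: [424.0, -303.9, 204.0]
ee_rot: [-0.576, 0.76, 0.179, 0.24]
contact_force: [0.7, 0.2, -1.8]
gripper_width: 17.1
grasp_force: 58.7
```

```bash
python3 - <<'E'
from h import *
rep(); p,q=scoop(); print(p-S0p,(S0q.inv()*q).as_rotvec(degrees=True))
plan([W(S0p+Z*14,S0q,7),W(S0p+Z*1.5,S0q,3)])
E
```

```text
32.25 scoop [-372.9   52.1  115.7] lip [-333.1   55.5  115.6] pitchup -0.12 F [ 0.7  0.2 -1.8] gw 17.1 [-0.66  0.4   0.03 -0.56 -1.47  0.53]
[  0.59997669  -0.61136111 110.65366558] [-0.08164284  0.12330757 -0.05078113]
[[0,[0.079,0.001,0.114],[0.0,0.0,0.0]],[0,[0.157,0.003,0.227],[0.0,-0.001,0.0]],[0,[0.236,0.004,0.341],[-0.001,-0.001,0.0]],[0,[0.315,0.006,0.455],[-0.001,-0.001,0.0]],[0,[0.394,0.007,0.569],[-0.001,-0.001,0.0]],[0,[0.472,0.009,0.682],[-0.001,-0.002,0.0]],[0,[0.551,0.01,0.796],[-0.002,-0.002,0.0]],[0,[0.575,0.01,0.83],[-0.002,-0.002,0.0]],[0,[0.599,0.011,0.865],[-0.002,-0.002,0.0]],[0,[0.623,0.011,0.899],[-0.002,-0.002,0.0]]]
```

>>> jog_arm(plan=[[0,[0.079,0,0.114],[0,0,0]],[0,[0.157,0.003,0.227],[0,0,0]],[0,[0.236,0.004,0.341],[0,0,0]],[0,[0.315,0.006,0.455],[0,0,0]],[0,[0.394,0.007,0.569],[0,0,0]],[0,[0.472,0.009,0.682],[0,0,0]],[0,[0.551,0.01,0.796],[0,-0.002,0]],[0,[0.575,0.01,0.83],[0,-0.002,0]],[0,[0.6,0.011,0.865],[0,-0.002,0]],[0,[0.623,0.011,0.9],[0,-0.002,0]]])

```text
clock: 33.5
position: [423.7, -303.3, 94.2]
ee_rot: [-0.577, 0.76, 0.18, 0.241]
contact_force: [0.0, 0.7, -1.2]
gripper_width: 17.3
grasp_force: 58.7
```

>>> jog_arm(plan=[[0,[0,0,0],[0,0,0]],[0,[0.005,0,0.007],[0,0,0]],[0,[0.005,0,0.007],[0,0,0]]])

```text
clock: 33.88
position: [423.6, -303.2, 93.4]
ee_rot: [-0.576, 0.76, 0.18, 0.241]
contact_force: [0.7, 0.7, -1.7]
gripper_width: 17.1
grasp_force: 58.7
```

```bash
python3 - <<'E'
from h import *
rep(); p,q=scoop(); print(p-S0p,(S0q.inv()*q).as_rotvec(degrees=True)); d=grab('wrist'); t=save('top','top7.png')
c=np.zeros((384,800,3),np.uint8); c[:,:512]=d['img']; c[:216,512:]=cv2.resize(t['img'][145:235,230:350],(288,216)); cv2.imwrite('pics/c7.png',c[:,:,::-1])
E
```

```text
33.88 scoop [-372.2   52.9    5.3] lip [-332.3   56.3    5.3] pitchup 0.04 F [ 0.7  0.7 -1.7] gw 17.1 [-0.67  0.53 -0.07 -0.59 -1.29  0.66]
[0.12950883 0.38546787 0.29140607] [-0.05022208 -0.04143684  0.01754366]
```

View pics/c7.png

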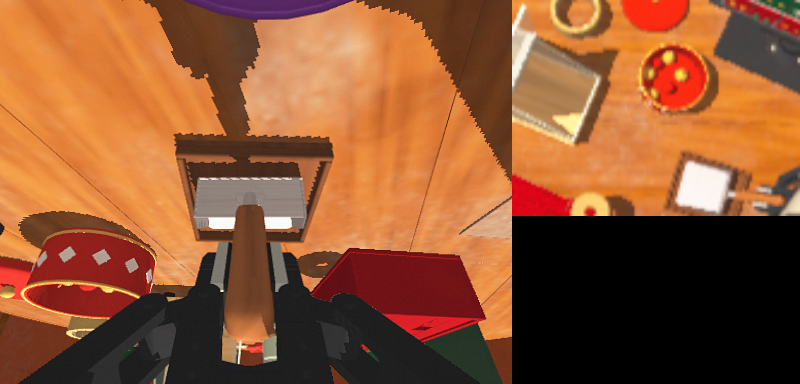

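The top inset shows the bells in the tin (four gold clear, the red ones blending in) and the scoop over its tray. The force says it has not quite touched down, so I'll go lower.

>>> jog_arm(plan=[[0,[0.008,0,0.011],[0,0,0]],[0,[0.012,0,0.016],[0,0,0]],[0,[0.012,0,0.016],[0,0,0]],[0,[0.012,0,0.016],[0,0,0]]])

```text
clock: 34.48
position: [423.7, -303.6, 93.0]
ee_rot: [-0.577, 0.759, 0.18, 0.241]
contact_force: [-0.2, -1.7, 7.7]
gripper_width: 17.4
grasp_force: 59.8
```

```bash
python3 - <<'E'
from h import *
rep(); p,q=scoop(); print(p-S0p)
E
```

```text
34.48 scoop [-372.5   52.7    4.9] lip [-332.7   56.1    4.9] pitchup 0.05 F [-0.2 -1.7  7.7] gw 17.4 [-0.67  0.53 -0.07 -0.59 -1.29  0.66]
[ 0.19581341 -0.01653425 -0.08908249]
```

Contact is firm and at the original height, so I'll release and withdraw along the handle.

>>> jog_arm(plan=[[17,[-0.003,0,-0.005],[0,0,0]],[60,[-0.008,0,-0.012],[0,0,0]],[60,[-0.008,0,-0.012],[0,0,0]],[60,[-0.008,0,-0.012],[0,0,0]],[60,[-0.008,0,-0.15],[0,0,0]],[60,[-0.008,0,-0.35],[0,0,0]],[60,[-0.008,0,-0.6],[0,0,0]],[60,[-0.008,0,-0.85],[0,0,0]],[60,[-0.008,0,-1],[0,0,0]]])

```text
clock: 35.6
position: [407.8, -359.0, 175.1]
ee_rot: [-0.577, 0.76, 0.179, 0.241]
contact_force: [-0.1, 1.1, 0.2]
gripper_width: 59.9
grasp_force: 0.0
```

>>> jog_arm(plan=[[60,[-0.2,0,-0.2],[0,0,0]],[60,[-0.4,0,-0.5],[0,0,0]],[60,[-0.4,0,-0.5],[0,0,0]],[60,[-0.4,0,-0.5],[0,0,0]],[60,[-0.4,0,-0.5],[0,0,0]]])

```text
clock: 36.22
position: [408.3, -353.2, 236.3]
ee_rot: [-0.576, 0.76, 0.181, 0.241]
contact_force: [-0.0, -0.2, 0.4]
gripper_width: 60.0
grasp_force: 0.0
```

```bash
python3 - <<'E'
from h import *
s=read_state();print(s['clock'],s['position'],s['contact_force'])
d=grab('wrist'); t=grab('top')
c=np.zeros((470,800,3),np.uint8); c[:384,:512][:, :]=d['img']; c[:216,512:]=cv2.resize(t['img'][158:200,270:326],(288,216),interpolation=cv2.INTER_CUBIC); c[220:436,512:]=cv2.resize(t['img'][145:235,200:320],(288,216)); cv2.imwrite('pics/c8.png',c[:,:,::-1])
E
```

```text
36.225 [ 408.31367546 -353.23495893  236.25783063] [-0.02143874 -0.19200892  0.3657974 ]
```

View pics/c8.png

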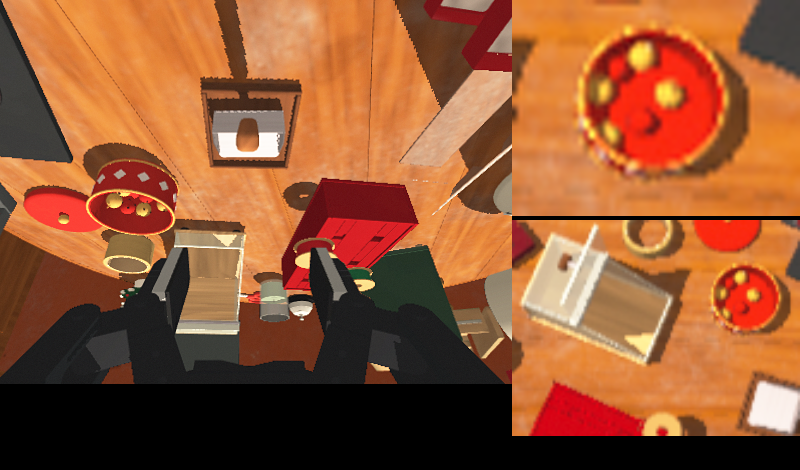

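The tin holds four gold and two red bells, the scoop lies flat in its tray, and the flap stands open. I'm handing in.

```bash
python3 -c "
from bench import job_done; print(job_done())"
```

```text
the job is handed in; nothing more can be done
None
```

I handed the job in at about 36 s, with no verdict returned: the last pictures show all six bells in the red tin, the scoop released flat in its tray, the flap standing open and the other goods undisturbed.

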